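Load the trough finisher and start it

ROBOT

A 6-joint arm with a two-finger parallel gripper is mounted at the origin on a cart in front of the work surface, level with it; the furniture and walls round the work are solid. World frame = base frame: x ahead of the robot, y to its left, z up, the work surface at z = 0. Lengths are in mm, angles in rad, forces in N, time in s.
With the tool pointing down it reaches from about 300 to 775 mm from the base axis. Payload 14.6 kg.
Tool frame: the origin (TCP) lies between the finger pads; the fingertips stand ahead of it and the grasp point (between the pads) lies 11 mm behind it (manip.finger_overhang is the z of the fingertips in the tool frame, in mm); z points along the fingers, y is the line along which they close (so a half turn about z gives the same grasp; the last joint's range is limited). The gripper opens to 94 mm and grips with 3 to 60 N. Pads are 16 mm wide; open, the fingers measure 119 mm over their backs; the gripper's body (75 mm by 177 mm) begins 78 mm behind the grasp point.
Start: joints at [-1.346, 0.3, 1.521, -0, 1.321, -0.067], TCP at [158.215, -526.742, 213.446] pointing down, gripper open.
Joint ranges: [-3.03, 3.03], [-0.79, 2.21], [0.23, 2.52], [-1.04, 4.18], [0, 3.07], [-2.55, 2.55]. Speed limits (rad/s): [2.22, 2.22, 2.57, 3.14, 3.14, 3.14].

INTERFACE

Orientations are given as [roll, pitch, yaw] about the fixed x, y, z axes, in that order (R = Rz(yaw) Ry(pitch) Rx(roll)).
In Python, from cell import manip gives the robot as it stands.
- The arm moves only by the tool jog_arm, never from a script. Its argument "series" is a list of rows, each a list of 7 numbers: the shift along the world's x, y, z as a fraction of full scale, then the turn, a rotation vector about the world's x, y, z as a fraction of full scale, then the closure, from 0 (fully open) to 1 (shut). In form: [[dx, dy, dz, wx, wy, wz, fingers], ...]. A call has 1 to 8 rows; each row is the pose to reach, as a shift and turn from the pose commanded when the call began; what a row does not reach only later rows make up. Full scale, the value 1, is 120 mm for a shift and 90 degrees for a turn. A row lasts 1/12 s, in which the tool goes at most 41.7 mm and 7.16 degrees, less where a joint would pass 70% of its speed; a pose out of reach is approached as far as the arm can. A call with a number of a shift or a turn outside -1 to 1 is refused whole. A call with a gripper value outside its range is refused whole. The fingers move at their own pace and stop on an object; "grip_force" is the grip in N (left out, the last holds). Time passes only in rows, so rows that repeat a pose let the fingers close. It gives the time, the measured TCP pose, the force, the opening and the grip force at its end, in the units of the state.
- manip.read_state(): the state, without advancing time (a new reading comes with each control period).
- manip.camera(name): name is "scene" or "top" or "wrist"; returns a dict with "frame" (400x640x3 uint8, red, green, blue), "vfov" (degrees; the focal length in pixels is half the picture's height over the tangent of half this angle, whatever the lens; pixels are square), "cx", "cy" (the principal point, pixels), "k1" (the pictures are not rectified: a ray, as slopes to the right and down, at radius r is drawn at 1 + k1 r^2 times it, then the intrinsics apply), "R" (3x3) and "t" (3): a world point X has camera coordinates R X + t; the wrist camera has in their place "hand_eye" (4x4, takes a point from camera to tool coordinates, whose origin is the TCP and whose axes are the flange's). Camera axes: x right, y down, z forward; pixel columns grow to the right and rows downward; lengths in mm; the calibration is good to about 2 mm. A picture is of the moment at which its call begins: read the wrist's pose just before it. There is no depth.
- manip.sign_off(): hands the job in; it is judged then, once.
The state is a dict: "clock": time; "joints": joint angles; "qd": joint speeds; "effort": joint torques, N m; "eef_pos": TCP position; "eef_rot": TCP orientation; "wrist_force": force on the tool from outside, world axes, zero at the start; "moment": the same for the moment, N m; "finger_gap": finger opening in mm; "finger_force": force on a finger pad.
Only numpy, scipy, OpenCV 4.12 (cv2) and the standard library are available. Lean on these libraries where they do the work, as an engineer would, in place of code of your own. Each camera call takes 0.05 s, during which the arm holds its last target. There are 200 camera calls.

TASK

Get the small blue vibrating trough finisher ready and start it. First take the discharge gate out of its wooden rest, slide it all the way down its slot at the front of the trough, and push the red-knobbed catch lever over so that it snaps shut above the gate. Then load all the brass elbows and steel nuts lying on the bench as one batch: gather them in the aluminium scoop, carry them over and tip them out over its open edge into the trough; set the empty scoop back down flat on the bench, and last of all press the green-dotted half of the rocker switch so that it snaps over to on, leaving everything else on the bench where it is.

Things in the scene. Friction and masses are not known exactly. Their poses are not given: they have to be found in the camera images.
- finisher: Vibrating finisher, fixed: open-topped blue trough (inside 160 along x, 170 mm along y; walls 8 mm, rim 116 mm and floor 56 mm above the bench) on a grey base. Origin on the bench under the trough's middle; x points from its front (gate slot, chute) to its back, y to its left (control box, 104 to 166 mm out, 74 mm high), z up. The right-hand (-y) wall is plain, free for the scoop.
- gate_seat (a point): Middle of the gate slot's sill, 92.5 mm in front of the trough's middle, 56 mm above the bench; axes as the finisher's. A gate that is home has its origin here. Slot: two upright channels, 9 mm front to back, 93 mm wide, from the sill to the rim (116 mm), with a flared mouth up to 126 mm; open within 36 mm either side of the middle. Catch bracket at its left, 149 mm high.
- gate: Discharge gate, loose, 0.16 kg: upright aluminium plate 6 mm thick (its x), 88 mm wide (its y), 74 mm high, with a black grip on top in the middle: 16 mm thick (x), 42 mm wide (y), 74 to 108 mm above the origin. Origin at the middle of its lower edge, z up. The same either way round. Starts upright in the groove of its wooden rest.
- gate_rest: Wooden rest for the gate, fixed: 64 x 120 x 32 mm, groove 9 mm wide and 22 mm deep along its y. Origin under its middle.
- catch (a joint): Angle of the catch lever left of the gate slot: 0 = open (handle leaning 50 degrees to the machine's left, +y), 1.13 = shut (handle 15 degrees the other way, padded finger 2 mm above the gate's shoulder). Sprung over-centre at 0.6: snaps to the nearer stop. Cannot shut on a gate that is not fully down. Turns about the machine's x, pivot 74 mm left of the slot's middle, 140 mm above the bench.
- catch_knob (a point): Centre of the red ball (28 mm diameter) on the end of the catch handle, 85 mm from the pivot. Open: 195 mm above the bench, 139 mm left (+y) of the slot's middle. Pushed towards -y it rises to 225 mm and ends 52 mm left of the slot's middle, 222 mm high. About 3 N takes it over.
- power (a joint): Angle of the red rocker switch on top of the control box: 0 = off (near half down), 0.42 = on (far half, with the green dot, down). Sprung over-centre: it snaps to the nearer stop, the centre being at 0.21; about 4 N at the dot.
- power_on (a point): Pressing point on the rocker's far half, by the green dot, about 18 mm from its pivot along the machine's x, about 90 mm above the bench while off; it goes down about 8 mm when the switch snaps on. The rocker is 60 mm long (machine's x) and 32 mm wide, in a black frame 4 mm wide that stands 6 mm above the box.
- scoop: Aluminium scoop, loose, 0.22 kg: flat pan 124 mm long (x), 128 mm wide (y), floor 3 mm; lips 24 mm high at back and sides (15 mm on the front 36 mm of the sides); open front edge at +x, 62 mm from the origin. Black bar handle behind: 22 mm wide, 20 mm high, 66 to 138 mm behind the origin. Origin under the pan's middle, z up. Parts slide off at a slope of 27 to 37 degrees; 55 empties it.
- scoop_grip (a point): Middle of the scoop's handle, 104 mm behind the pan's middle and 34 mm above its underside; axes as the scoop's. Beyond the scoop to the right stands an open carton, its flap 190 mm high and about 0.69 m ahead of the robot: keep the gripper clear of it.
- elbow_1: Brass pipe elbow, 56 x 56 x 31 mm, 0.13 kg, lying flat: two round legs 31 mm in diameter, axes 16 mm up; one leg points along its +x (axis at y = -13 mm, from x = 12 to 28 mm), the other along its +y (axis at x = -13 mm, from y = 12 to 28 mm). Origin on the underside. May be absent.
- elbow_2: Another such brass elbow. May be absent.
- nut_1: Steel hexagon nut M16, 24 x 27 x 13 mm, 34 g, lying flat. Origin under its middle. May be absent.
- nut_2: Steel hexagon nut M16, 24 x 27 x 13 mm, 34 g, lying flat. Origin under its middle. May be absent.
- nut_3: Steel hexagon nut M16, 24 x 27 x 13 mm, 34 g, lying flat. Origin under its middle. May be absent.
- wax_tin: Round green tin, 70 mm across, 38 mm high; bystander, origin under its middle.
- sanding_block: Brown cork sanding block, 66 x 100 x 27 mm; bystander, origin under its middle.
Things that resemble listed ones, but are neither listed nor needed, are in the scene too. Of the things shaped like the gate, the aluminium one is meant.

How it is judged (in metres and radians):
On the way, in this order (a step that is already met when the one before it is completed fails the run):
1. the gate is fully down in its slot, catch still open (x of gate in the frame of gate_seat between -0.005 and 0.005 m and y of gate in the frame of gate_seat between -0.006 and 0.006 m and z of gate in the frame of gate_seat between -0.004 and 0.003 m and angle between gate's own z axis and vertical below 0.06 rad and angle between the x axis of gate and the x axis of finisher, either way round below 0.12 rad and value of joint catch below 0.5 rad), for 0.2 s.
2. the catch has snapped shut above the gate (x of gate in the frame of gate_seat between -0.005 and 0.005 m and y of gate in the frame of gate_seat between -0.006 and 0.006 m and z of gate in the frame of gate_seat between -0.004 and 0.003 m and angle between gate's own z axis and vertical below 0.06 rad and angle between the x axis of gate and the x axis of finisher, either way round below 0.12 rad and value of joint catch above 1.05 rad), for 0.2 s.
3. all the elbows and nuts are carried in the scoop at once (x of elbow_1 in the frame of scoop between -0.062 and 0.066 m and y of elbow_1 in the frame of scoop between -0.064 and 0.064 m and z of elbow_1 in the frame of scoop between -0.003 and 0.05 m and x of elbow_2 in the frame of scoop between -0.062 and 0.066 m and y of elbow_2 in the frame of scoop between -0.064 and 0.064 m and z of elbow_2 in the frame of scoop between -0.003 and 0.05 m and x of nut_1 in the frame of scoop between -0.062 and 0.066 m and y of nut_1 in the frame of scoop between -0.064 and 0.064 m and z of nut_1 in the frame of scoop between -0.003 and 0.05 m and x of nut_2 in the frame of scoop between -0.062 and 0.066 m and y of nut_2 in the frame of scoop between -0.064 and 0.064 m and z of nut_2 in the frame of scoop between -0.003 and 0.05 m and x of nut_3 in the frame of scoop between -0.062 and 0.066 m and y of nut_3 in the frame of scoop between -0.064 and 0.064 m and z of nut_3 in the frame of scoop between -0.003 and 0.05 m and height (world z) of scoop above 0.05 m), for 0.1 s.
4. all the elbows and nuts are in the trough (x of elbow_1 in the frame of finisher between -0.088 and 0.084 m and y of elbow_1 in the frame of finisher between -0.088 and 0.088 m and z of elbow_1 in the frame of finisher between 0.045 and 0.115 m and x of elbow_2 in the frame of finisher between -0.088 and 0.084 m and y of elbow_2 in the frame of finisher between -0.088 and 0.088 m and z of elbow_2 in the frame of finisher between 0.045 and 0.115 m and x of nut_1 in the frame of finisher between -0.088 and 0.084 m and y of nut_1 in the frame of finisher between -0.088 and 0.088 m and z of nut_1 in the frame of finisher between 0.045 and 0.115 m and x of nut_2 in the frame of finisher between -0.088 and 0.084 m and y of nut_2 in the frame of finisher between -0.088 and 0.088 m and z of nut_2 in the frame of finisher between 0.045 and 0.115 m and x of nut_3 in the frame of finisher between -0.088 and 0.084 m and y of nut_3 in the frame of finisher between -0.088 and 0.088 m and z of nut_3 in the frame of finisher between 0.045 and 0.115 m), for 0.2 s.
5. the rocker switch is on, the empty scoop standing flat on the bench (height (world z) of scoop below 0.006 m and angle between scoop's own z axis and vertical below 0.06 rad and value of joint power above 0.36 rad), for 0.2 s.
At the end, for the whole second after the job is handed in: The gate is down in its slot (within 3 mm of home in height, upright), the catch is shut (over 1.05 rad), every elbow and nut lies in the trough, the scoop lies flat on the bench (within 6 mm), the rocker switch is on (over 0.36 rad), and all is at rest (all of step 2 and all of step 4 and all of step 5 and linear speed of each of elbow_1, elbow_2, nut_1, nut_2, nut_3, gate, scoop below 0.02 m/s); the robot touches nothing.
It fails at once if a bystander is moved by more than 25 mm (distance of any of wax_tin, sanding_block from where it was at the start of the episode above 0.025 m).
It fails at once if the machine is switched on while the catch is not shut or the scoop is not flat on the bench (value of joint power above 0.36 rad and (value of joint catch below 0.9 rad or not (height (world z) of scoop below 0.006 m and angle between scoop's own z axis and vertical below 0.06 rad))).
Of elbow_1, elbow_2, nut_1, nut_2, nut_3 only 3 to 5 are there at a start; the rules pass over those that are not, and their reading is None.
At some moment in a run one of elbow_1, elbow_2, nut_1, nut_2, nut_3 may be knocked a few centimetres aside while the robot is not near it.
It also fails if it takes over 210 s, if anything falls off the work surface, if the arm or the gripper's body presses on something with over 40 N, if the wrist force passes 120 N, or if a joint passes its speed limit or range.

## Working session

There is one attempt and no reset: what is moved stays moved. The work goes in short steps, Python scripts to look and compute and a tool call to move; the robot and the scene stay as the last step left them, time stands still between calls to the robot, and variables do not carry over. Pictures are saved under pics/ and viewed, at most 14 in all, crops included, and the job is handed in when it is done.

Besides the shell and the picture viewer there is one more tool, called after "Call:" as name(argument=value, ...) on one line, values as JSON. jog_arm: Moves the arm, as the interface text tells. Its arguments: {"type":"object","properties":{"series":{"type":"array"},"grip_force":{"type":"number"}},"required":["series"]}

```bash
mkdir -p pics; ls; cat > h.py <<'E'
import numpy as np, cv2, os
from cell import manip
from scipy.spatial.transform import Rotation as Ro
def K(c):
    f=200/np.tan(np.radians(c['vfov'])/2); return f
def ray(c,u,v,st=None):
    f=K(c); d=np.array([(u-c['cx'])/f,(v-c['cy'])/f]); s=d.copy()
    for _ in range(20): s=d/(1+c['k1']*(s@s))
    r=np.array([s[0],s[1],1.])
    if 'R' in c:
        R=np.array(c['R']);t=np.array(c['t']); return -R.T@t, R.T@r
    H=np.array(c['hand_eye']); T=np.eye(4); T[:3,:3]=Ro.from_euler('xyz',st['eef_rot']).as_matrix(); T[:3,3]=st['eef_pos']
    M=T@H; return M[:3,3], M[:3,:3]@r
def onz(c,u,v,z,st=None):
    o,d=ray(c,u,v,st); return o+d*(z-o[2])/d[2]
def proj(c,X,st=None):
    if 'R' in c: p=np.array(c['R'])@X+np.array(c['t'])
    else:
        H=np.array(c['hand_eye']); T=np.eye(4); T[:3,:3]=Ro.from_euler('xyz',st['eef_rot']).as_matrix(); T[:3,3]=st['eef_pos']
        p=np.linalg.inv(T@H)@np.append(X,1); p=p[:3]
    s=p[:2]/p[2]; s=s*(1+c['k1']*(s@s)); return s*K(c)+[c['cx'],c['cy']]
def save(c,n): cv2.imwrite(f'pics/{n}.png',cv2.cvtColor(c['frame'],cv2.COLOR_RGB2BGR))
E
python3 - <<'E'
from h import *
for n in('scene','top'):
    c=manip.camera(n); save(c,n); print(n,{k:c[k] for k in('vfov','cx','cy','k1')}, ray(c,320,200))
    np.save(n+'.npy',c,allow_pickle=True)
print(manip.read_state(), manip.finger_overhang, manip.camera('wrist')['hand_eye'])
E
```

```text
pics
scene {'vfov': 43.22099139761829, 'cx': 316.55163887573195, 'cy': 199.78651514331528, 'k1': -0.09001966267609308} (array([-402.22182018,  834.75397618, 1050.169661  ]), array([ 0.58767389, -0.54240747, -0.60040017]))
top {'vfov': 43.11997123618791, 'cx': 315.87441997800613, 'cy': 198.95874661185587, 'k1': -0.03406252223814518} (array([ 305.67688449,   23.83732051, 1626.46340112]), array([ 0.1510095 , -0.01567552, -0.98844376]))
{'clock': 0.1, 'joints': array([-1.34556733e+00,  3.00425217e-01,  1.52148302e+00, -2.25040692e-05,
        1.32070180e+00, -6.66017070e-02]), 'qd': array([ 0.00165104, -0.00260404, -0.00200411,  0.00060428, -0.00212478,
       -0.00018216]), 'effort': array([ 3.97878193e-04, -5.32644475e+01, -3.53284621e+01,  7.09418301e-02,
        2.34829163e-02, -5.05712967e-05]), 'eef_pos': array([ 158.18121561, -526.53909823,  212.95297716]), 'eef_rot': array([-3.14057608e+00, -4.59592548e-05,  2.91836264e-01]), 'wrist_force': array([-0.48201483, -0.72564906,  0.2637176 ]), 'moment': array([ 0.02390156,  0.0053229 , -0.0213495 ]), 'finger_force': 0.0, 'finger_gap': 93.82125708083333} 8.0 [[-3.70320542e-04 -9.59408251e-01 -2.82020692e-01  8.32821573e+01]
 [ 9.99999802e-01 -2.11890971e-04 -5.92263361e-04  1.38668586e+00]
 [ 5.08464717e-04 -2.82020856e-01  9.59408140e-01 -1.71254804e+02]
 [ 0.00000000e+00  0.00000000e+00  0.00000000e+00  1.00000000e+00]]
```

View pics/scene.png

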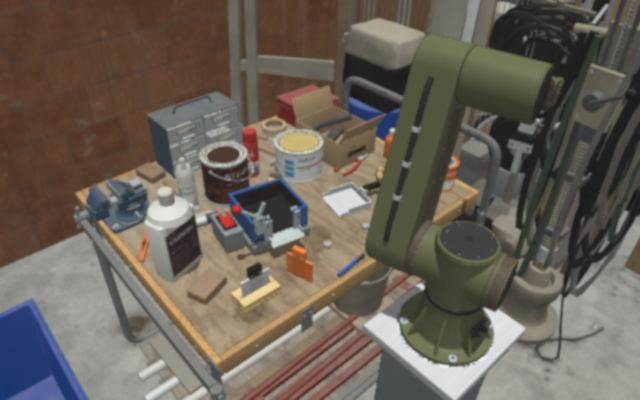

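View pics/top.png

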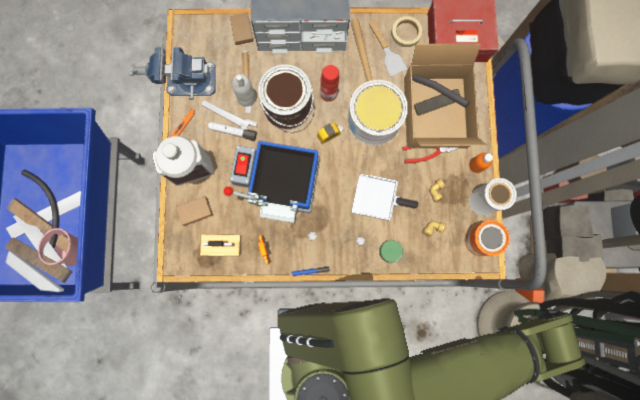

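The scene shows the blue trough with the gate in its rest in front left and an orange decoy. The top view shows the trough at (284,175), gate rest (220,244), scoop (375,197), elbows (437,190) and (434,229), nuts (312,236) and (361,241), and green tin (391,251).

```bash
python3 - <<'E'
from h import *
c=np.load('top.npy',allow_pickle=True).item()
im=cv2.cvtColor(c['frame'],cv2.COLOR_RGB2BGR)
cv2.imwrite('pics/topA.png',cv2.resize(im[130:285,190:350],None,fx=3.75,fy=3.75,interpolation=cv2.INTER_CUBIC))
cv2.imwrite('pics/topB.png',cv2.resize(im[150:280,300:460],None,fx=4.5,fy=4.5,interpolation=cv2.INTER_CUBIC))
E
```

```text
(no output)
```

View pics/topA.png

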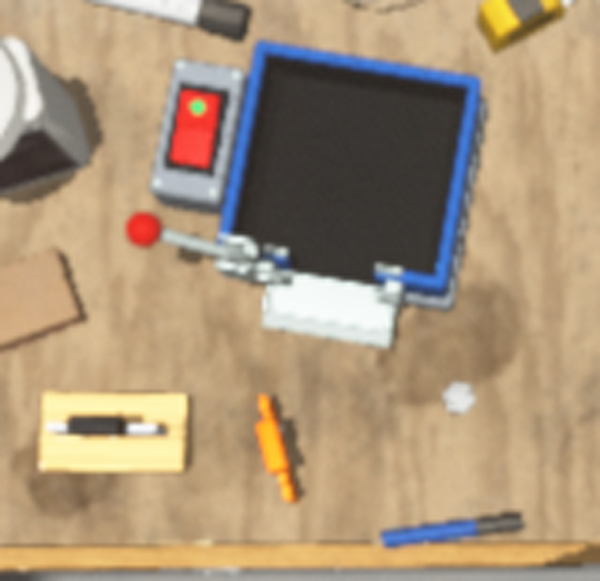

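View pics/topB.png

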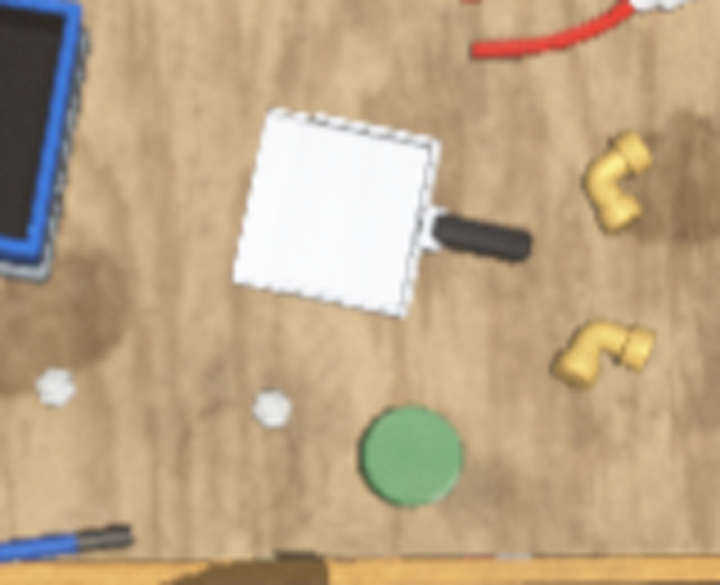

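Crop A: trough rim corners at about (262,43), (480,78), (443,292); the gate's black grip at (97,426); rocker with green dot at (197,107); red knob at (143,228). Crop B: scoop with open edge left and handle at (480,237); elbows at (615,185) and (600,352); nuts at (55,387) and (272,408). So there are 2 elbows and 2 nuts.

```bash
python3 - <<'E'
from h import *
np.set_printoptions(precision=1,suppress=True)
c=np.load('top.npy',allow_pickle=True).item()
s=np.load('scene.npy',allow_pickle=True).item()
hsv=cv2.cvtColor(c['frame'],cv2.COLOR_RGB2HSV); H,S,V=[hsv[...,i].astype(int) for i in range(3)]
def comps(m,win,amin=5,lab=''):
    k=np.zeros(m.shape,np.uint8); x0,x1,y0,y1=win; k[y0:y1,x0:x1]=m[y0:y1,x0:x1]
    n,L,st,ce=cv2.connectedComponentsWithStats(k)
    out=[]
    for i in range(1,n):
        if st[i,4]>=amin:
            out.append((ce[i],cv2.minAreaRect(np.argwhere(L==i)[:,::-1].astype(np.float32)),st[i,4],L==i))
    return out
def show(n,l,z):
    for ce,r,a,_ in l:
        b=[onz(c,*p,z) for p in cv2.boxPoints(r)]
        print(n,a,ce,onz(c,*ce,z)[:2],'box',*[q[:2] for q in b])
show('trough',comps((H>105)&(H<125)&(S>150)&(V>80),(235,330,135,220),40),116)
show('grip',comps((V<90),(200,240,232,256),10),118)
show('rest',comps((H>18)&(H<30)&(S>80)&(V>200),(195,245,230,260),60),32)
show('knob',comps(((H<6)|(H>174))&(S>170),(215,238,182,200),10),195)
show('rocker',comps(((H<6)|(H>174))&(S>170),(230,256,148,182),10),85)
show('dot',comps((H>40)&(H<80)&(S>90),(230,256,148,182),2),90)
show('handle',comps((V<90),(392,422,190,215),20),44)
show('scoop',comps((S<30)&(V>170),(345,402,165,225),100),24)
show('elb',comps((H>15)&(H<30)&(S>120)&(V>150),(418,452,172,245),20),20)
show('nut',comps((S<40)&(V>150),(303,322,225,246),10),13)
show('nut',comps((S<40)&(V>150),(350,372,230,250),10),13)
show('tin',comps((H>50)&(H<85)&(S>60),(375,410,235,268),100),38)
E
```

```text
trough 474 [287.1 168. ] [636.   99.2] box [549.2 218.9] [723.5 190.7] [688.4   5.1] [515.2  36.4]
grip 44 [215.8 243.1] [408.8 311.4] box [412.2 331.7] [411.9 292.9] [403.  292.8] [403.2 331.5]
rest 335 [221.1 245.6] [406.6 310.9] box [378.  377.3] [444.  377.1] [439.6 254.5] [373.7 255.5]
knob 56 [227.8 190.6] [553.8 265.5] box [543.9 276.1] [564.3 276.5] [564.1 253.5] [543.7 253.2]
rocker 187 [241.6 164.5] [654.8 242.3] box [629.4 263.5] [690.8 253.6] [684.4 220.7] [623.1 230.9]
dot 7 [242.3 158. ] [674.4 239.9] box [677.7 244. ] [677.6 237.7] [671.2 237.6] [671.3 243.9]
handle 130 [406.8 202.6] [ 536.9 -276.3] box [ 533.9 -241.7] [ 553.8 -246.6] [ 539.3 -310.8] [ 519.5 -305.8]
scoop 1618 [374.8 196.5] [ 560.3 -177.6] box [ 510.4 -100. ] [ 639.2 -128.2] [ 610.  -266.2] [ 481.7 -236.4]
elb 150 [436.7 190.2] [ 580.4 -379.2] box [ 574.6 -344.1] [ 618.6 -390. ] [ 583.8 -422.6] [ 540.1 -376.7]
elb 155 [433.2 227.6] [ 459.2 -362.5] box [ 477.3 -333.6] [ 476.8 -398. ] [ 435.1 -396. ] [ 435.7 -331.9]
nut 56 [311.9 235.5] [437.9  25.4] box [426.7  37.7] [449.1  37.6] [448.9  12.1] [426.5  12.2]
nut 55 [360.1 240.5] [ 420.7 -128.2] box [ 431.8 -115.5] [ 431.6 -141. ] [ 409.3 -140.5] [ 409.5 -115. ]
tin 359 [390.6 250.9] [ 385.4 -221. ] box [ 416.7 -188.5] [ 416.1 -254.6] [ 353.6 -252.5] [ 354.2 -186.8]
```

Call:
jog_arm(series=[[0.9,0.9,0.4,0,0,0.12,0],[0.9,0.9,0.4,0,0,0.12,0],[0.9,0.9,0.4,0,0,0.12,0],[0.9,0.9,0.4,0,0,0.12,0],[0.9,0.9,0.4,0,0,0.12,0]])

```text
clock: 0.57
eef_pos: [269.5, -416.0, 263.7]
eef_rot: [3.139, -0.001, 0.484]
wrist_force: [0.6, 0.3, 0.8]
finger_gap: 94.1
finger_force: 0.0
```

Call:
jog_arm(series=[[0.9,1,0,0,0,0.12,0],[0.9,1,0,0,0,0.12,0],[0.9,1,0,0,0,0.12,0],[0.9,1,0,0,0,0.12,0],[0.9,1,0,0,0,0.12,0]])

```text
clock: 0.98
eef_pos: [376.9, -295.2, 261.3]
eef_rot: [-3.141, -0.001, 0.673]
wrist_force: [-1.2, -0.6, -0.1]
finger_gap: 94.3
finger_force: 0.0
```

Call:
jog_arm(series=[[0.2,1,0,0,0,0.12,0],[0.2,1,0,0,0,0.12,0],[0.2,1,0,0,0,0.12,0],[0.2,1,0,0,0,0.12,0]])

```text
clock: 1.32
eef_pos: [398.7, -174.7, 261.5]
eef_rot: [-3.141, -0.001, 0.861]
wrist_force: [-0.3, -0.5, 1.1]
finger_gap: 93.9
finger_force: 0.0
```

Call:
jog_arm(series=[[0,1,0,0,0,0.12,0],[0,1,0,0,0,0.12,0],[0,1,0,0,0,0.12,0],[0,1,0,0,0,0.12,0]])

```text
clock: 1.65
eef_pos: [397.9, -55.1, 261.5]
eef_rot: [-3.141, -0.001, 1.05]
wrist_force: [-0.8, -0.5, 0.9]
finger_gap: 94.1
finger_force: 0.0
```

Call:
jog_arm(series=[[0,1,0,0,0,0.12,0],[0,1,0,0,0,0.12,0],[0,1,0,0,0,0.12,0],[0,1,0,0,0,0.12,0]])

```text
clock: 1.98
eef_pos: [398.1, 64.8, 261.3]
eef_rot: [-3.141, -0.001, 1.238]
wrist_force: [-0.0, -0.1, -0.6]
finger_gap: 93.9
finger_force: 0.0
```

Call:
jog_arm(series=[[0,1,0,0,0,0.12,0],[0,1,0,0,0,0.12,0],[0,1,0,0,0,0.12,0],[0,1,0,0,0,0.12,0]])

```text
clock: 2.32
eef_pos: [398.3, 184.4, 261.0]
eef_rot: [-3.141, -0.0, 1.426]
wrist_force: [1.4, 0.8, 0.7]
finger_gap: 94.0
finger_force: 0.0
```

```bash
python3 - <<'E'
from h import *
st=manip.read_state(); c=manip.camera('wrist'); save(c,'w1'); np.save('w1.npy',(c,st),allow_pickle=True)
print(c['vfov'],c['cx'],c['cy'],c['k1'])
for X in [(407.7,312,118),(553,265,195),(527.8,128,116)]: print(proj(c,np.array(X),st))
E
```

```text
71.49915319041874 319.13908180027875 198.99515730790952 -0.04248744670726706
[309.25881894  72.46561013]
[490.59723408  93.14482185]
[429.84312651 219.37069232]
```

View pics/w1.png

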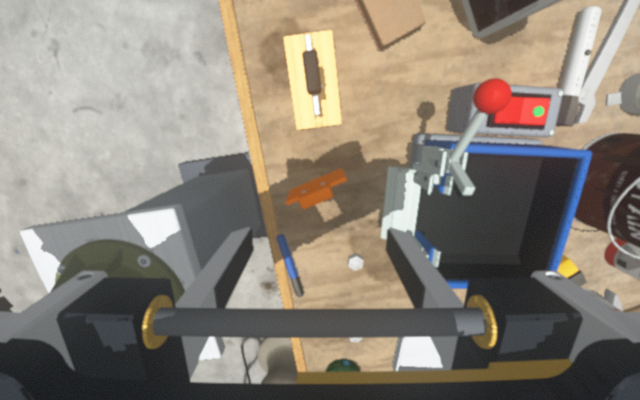

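The wrist view shows the gate grip at (312,72), in agreement with the top measurement, plus the trough rim, the catch with knob at (492,95), and the rocker dot at (538,112).

```bash
python3 - <<'E'
from h import *
np.set_printoptions(precision=2,suppress=True)
c,st=np.load('w1.npy',allow_pickle=True)
hsv=cv2.cvtColor(c['frame'],cv2.COLOR_RGB2HSV); H,S,V=[hsv[...,i].astype(int) for i in range(3)]
def comp(m,win,z,n):
    x0,x1,y0,y1=win; P=np.argwhere(m[y0:y1,x0:x1])[:,::-1]+[x0,y0]
    r=cv2.minAreaRect(P.astype(np.float32))
    print(n,len(P),P.mean(0),onz(c,*P.mean(0),z,st)[:2],'box',r[0],onz(c,*r[0],z,st)[:2],[onz(c,*p,z,st)[:2] for p in cv2.boxPoints(r)])
comp((V<80),(298,326,35,112),110,'grip')
comp((S<60)&(V>120),(295,330,30,120),84,'plate')
comp(((H>17)&(H<30)&(S>80)&(V>190)),(280,345,25,132),32,'rest')
comp(((H<6)|(H>174))&(S>150),(470,515,75,118),195,'knob')
comp((H>40)&(H<80)&(S>90),(525,555,100,125),90,'dot')
def edge(cols,rows,vert,z,first):
    pts=[]
    m=(H>103)&(H<125)&(S>140)&(V>70)
    if vert:
        for v in rows:
            u=np.where(m[v,cols[0]:cols[1]])[0]
            if len(u): pts.append((cols[0]+(u[0] if first else u[-1]+1)-.5*1,v))
    else:
        for u in cols:
            v=np.where(m[rows[0]:rows[1],u])[0]
            if len(v): pts.append((u,rows[0]+(v[0] if first else v[-1]+1)-.5))
    W=np.array([onz(c,*p,z,st)[:2] for p in pts]); l=cv2.fitLine(W.astype(np.float32),cv2.DIST_HUBER,0,.01,.01).ravel(); return l
L=edge(range(490,575),(138,170),False,116,True); B=edge((540,610),range(165,260),True,116,False)
print('left',L,np.degrees(np.arctan2(L[1],L[0])),'back',B,np.degrees(np.arctan2(B[1],B[0])))
A=np.array([[L[0],-B[0]],[L[1],-B[1]]]); k=np.linalg.solve(A,B[2:]-L[2:]); print('back-left corner',L[2:]+k[0]*L[:2])
E
```

```text
grip 0 [nan nan] [nan nan] box (0.0, 0.0) [ 87.32 444.22] [array([ 87.32, 444.22]), array([ 87.32, 444.22]), array([ 87.32, 444.22]), array([ 87.32, 444.22])]
plate 243 [312.33  76.05] [410.21 312.72] box (311.9231262207031, 74.38461303710938) [410.02 314.59] [array([407.07, 357.96]), array([414.61, 357.7 ]), array([413.2, 268.6]), array([405.14, 268.8 ])]
rest 1070 [315.04  80.89] [412.69 313.33] box (312.0, 78.0) [409.19 317.52] [array([378.11, 387.26]), array([459.66, 375.19]), array([443.15, 242.24]), array([354.17, 255.3 ])]
knob 1225 [495.58  98.62] [557.23 260.15] box (494.0, 98.0) [555.89 260.82] [array([539.27, 277.66]), array([572.45, 273.6 ]), array([573.34, 243.33]), array([539.08, 247.78])]
dot 74 [537.8  111.04] [674.55 237.14] box (537.5, 111.0) [674.17 237.23] [array([668.24, 242.65]), array([679.61, 241.25]), array([680.17, 231.77]), array([668.72, 233.19])]
left [  0.98  -0.18 656.17 198.05] -10.406485 back [  0.2    0.98 710.91 109.3 ] 78.72074
back-left corner [726.05 185.22]<stdin>:8: RuntimeWarning: Mean of empty slice.
  ret = um.true_divide(
```

Call:
jog_arm(series=[[0.09,1,0,0,0,0.08,0],[0.09,1,0,0,0,0.08,0],[0.09,1,0,0,0,0.08,0],[0.09,1,0,0,0,0.08,0]])

```text
clock: 2.7
eef_pos: [409.9, 303.6, 260.5]
eef_rot: [-3.141, 0.0, 1.55]
wrist_force: [-0.8, -0.5, -0.7]
finger_gap: 94.0
finger_force: 0.0
```

Call:
jog_arm(series=[[0,0.07,-0.2,0,0,0,0.3],[0,0.07,-0.6,0,0,0,0.3],[0,0.07,-0.6,0,0,0,0.3],[0,0.07,-0.6,0,0,0,0.3]])

```text
clock: 3.03
eef_pos: [409.0, 307.4, 187.8]
eef_rot: [-3.138, 0.003, 1.547]
wrist_force: [-0.9, -0.3, 0.6]
finger_gap: 70.7
finger_force: 0.0
```

```bash
python3 - <<'E'
from h import *
np.set_printoptions(precision=2,suppress=True)
st=manip.read_state(); c=manip.camera('wrist'); save(c,'w2'); np.save('w2.npy',(c,st),allow_pickle=True)
print(st['eef_pos'],st['eef_rot'])
for X in [(409,291,118),(409,313+21,118),(409,313,84),(409,269,84),(409,357,84)]: print(proj(c,np.array(X),st))
E
```

```text
[409.01 307.44 187.76] [-3.14  0.    1.55]
[318.58 226.66]
[317.36 181.6 ]
[318.25 194.15]
[319.29 233.69]
[317.11 151.01]
```

View pics/w2.png

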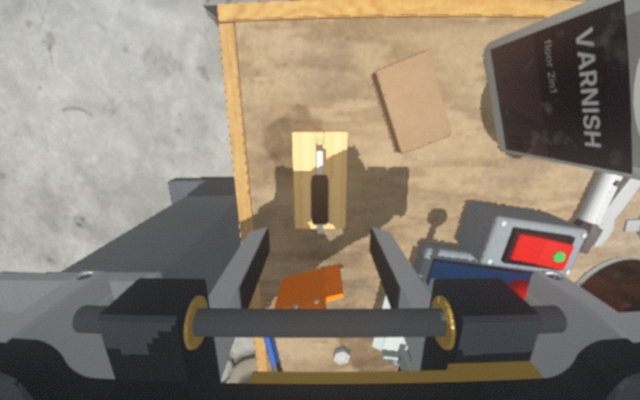

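The grip is at (319,199), with plate ends at about v=148 and 234; x is aligned and y needs a small check.

```bash
python3 - <<'E'
from h import *
np.set_printoptions(precision=2,suppress=True)
c,st=np.load('w2.npy',allow_pickle=True)
g=c['frame'].mean(2)
print(g[140:242:2,319].astype(int)); print(g[160,308:332].astype(int),g[195,304:334].astype(int))
for v in (174,222.5): print(onz(c,319,v,118,st))
for v in (147,234): print(onz(c,319,v,84,st))
E
```

```text
[214 216 203 139 137 180 253 253 253 253 253 253 252 212 160 156 152 125
  73  67  64  62  64  64  65  61  61  62  64  58  55  56  58  54  59  50
  56  54  53  50  50  53 111 143 144 143 137  95  83  81  86]
[228 227 225 226 224 224 221 210 220 245 253 253 252 250 230 172 138 138
 139 139 139 137 136 132] [138 135 139 139 137 132 114  83  65  57  62  58  61  61  60  62  61  60
  61  59  58  62  58  73  97 121 130 132 134 137]
[410.62 340.82 118.  ]
[409.49 295.14 118.  ]
[410.95 360.85  84.  ]
[408.68 268.65  84.  ]
```

Call:
jog_arm(series=[[0.01,0.047,-0.3,0,0,0,0.3],[0.01,0.047,-0.6,0,0,0,0.3],[0.01,0.047,-0.78,0,0,0,0.3],[0.01,0.047,-0.78,0,0,0,0.3],[0.01,0.047,-0.78,0,0,0,0.3],[0.01,0.047,-0.78,0,0,0,1],[0.01,0.047,-0.78,0,0,0,1],[0.01,0.047,-0.78,0,0,0,1]], grip_force=40)

```text
clock: 3.75
eef_pos: [411.0, 315.7, 97.7]
eef_rot: [3.139, -0.002, 1.548]
wrist_force: [0.5, 0.4, 0.4]
finger_gap: 49.1
finger_force: 0.0
```

Call:
jog_arm(series=[[0,0,0,0,0,0,1],[0,0,0,0,0,0,1],[0,0,0,0,0,0,1],[0,0,0,0,0,0,1],[0,0,0,0,0,0,1],[0,0,0,0,0,0,1]])

```text
clock: 4.25
eef_pos: [410.2, 315.3, 95.9]
eef_rot: [3.142, 0.0, 1.549]
wrist_force: [-0.0, 0.1, 0.5]
finger_gap: 15.8
finger_force: 40.0
```

Call:
jog_arm(series=[[0,0,0.3,0,0,0,1],[0,0,0.6,0,0,0,1],[0,0,1,0,0,0,1],[0,0,1,0,0,0,1],[0,0,1,0,0,0,1]])

```text
clock: 4.67
eef_pos: [411.0, 315.8, 218.3]
eef_rot: [3.138, -0.003, 1.548]
wrist_force: [0.8, 0.5, -1.8]
finger_gap: 15.7
finger_force: 40.0
```

Call:
jog_arm(series=[[0,-0.2,0.4,0,0,0,1],[0,-0.6,0.4,0,0,-0.05,1],[0,-1,0.4,0,0,-0.1,1],[0,-1,0.4,0,0,-0.1,1],[0,-1,0.4,0,0,-0.1,1]])

```text
clock: 5.08
eef_pos: [409.9, 192.3, 262.5]
eef_rot: [-3.14, 0.001, 1.388]
wrist_force: [0.5, -0.1, -1.2]
finger_gap: 16.0
finger_force: 40.0
```

Call:
jog_arm(series=[[0.3,-0.2,0,0,0,0,1],[0.6,-0.55,0,0,0,0,1],[0.7,-0.55,0,0,0,0,1],[0.7,-0.55,0,0,0,0,1],[0.7,-0.55,0,0,0,0,1],[0.7,-0.55,0,0,0,0,1]])

```text
clock: 5.58
eef_pos: [493.6, 129.9, 262.4]
eef_rot: [-3.139, 0.001, 1.392]
wrist_force: [-0.6, 0.1, -1.1]
finger_gap: 15.7
finger_force: 40.0
```

```bash
python3 - <<'E'
from h import *
np.set_printoptions(precision=2,suppress=True)
st=manip.read_state(); c=manip.camera('wrist'); save(c,'w3'); np.save('w3.npy',(c,st),allow_pickle=True)
print(st['eef_pos'],st['eef_rot'])
E
```

```text
[493.63 129.87 262.38] [-3.14  0.    1.39]
```

View pics/w3.png

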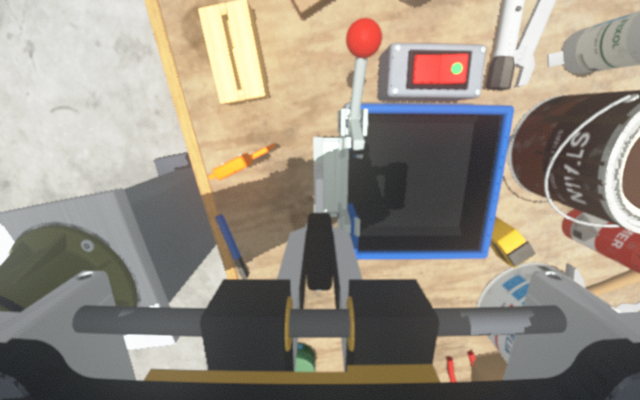

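The whole trough rim is visible: corners about (370,104), (512,107), (490,257), (355,255). The held gate's grip is at (320,250). I'll fit the rim from this.

```bash
cat > rim.py <<'E'
from h import *
np.set_printoptions(precision=2,suppress=True)
def rim(c,st,win):
    hsv=cv2.cvtColor(c['frame'],cv2.COLOR_RGB2HSV); H,S,V=[hsv[...,i].astype(int) for i in range(3)]
    m=((H>103)&(H<125)&(S>140)&(V>110)).astype(np.uint8)
    z=np.zeros_like(m); x0,x1,y0,y1=win; z[y0:y1,x0:x1]=m[y0:y1,x0:x1]
    return z
def line(W): return cv2.fitLine(np.array(W,np.float32),cv2.DIST_HUBER,0,.01,.01).ravel()
E
python3 - <<'E'
from rim import *
c,st=np.load('w3.npy',allow_pickle=True)
m=rim(c,st,(345,520,98,265))
def w(u,v): return onz(c,u,v,116,st)[:2]
L=line([w(u,np.where(m[:150,u])[0][0]-.5) for u in range(385,500,3)])
Rt=line([w(u,np.where(m[200:,u])[0][-1]+200+.5) for u in range(375,480,3)])
B=line([w(np.where(m[v])[0][-1]+.5,v) for v in range(120,245,3)])
for n,l in zip('LRB',(L,Rt,B)): print(n,l,np.arctan2(l[1],l[0]))
yaw=np.mean([np.arctan2(L[1],L[0]),np.arctan2(Rt[1],Rt[0]),np.arctan2(B[1],B[0])-np.pi/2]); print(yaw)
ex=np.array([np.cos(yaw),np.sin(yaw)]);ey=np.array([-ex[1],ex[0]])
yl=L[2:]@ey; yr=Rt[2:]@ey; xb=B[2:]@ex
print('width',yl-yr,'center',ex*(xb-88)+ey*(yl+yr)/2,'slot',ex*(xb-88-92.5)+ey*(yl+yr)/2)
# row with front
for v in (235,240,245,250): 
    u=np.where(m[v])[0]; print(v,u[0],xb-w(u[0],v)@ex)
# gate: grip in image
g=c['frame'].mean(2)
for v in (220,225,230,240): print(v,g[v,296:345].astype(int))
E
```

```text
L [  0.98  -0.18 660.77 196.2 ] -0.17949718
R [  0.98  -0.18 605.97  18.4 ] -0.18510725
B [  0.18   0.98 707.81  99.73] 1.3897034
-0.18189913
width 184.77759 center [620.17 109.73] slot [529.2  126.46]
235 352 174.2744231811946
240 354 171.52607785583734
245 355 169.99988536676346
250 355 169.71758781206228
220 [ 90  89  90  90  91  92  92  97  93  96  89  78  60  50  49  50  50  51
  48  48  46  47  48  52  48  47  52  50  48  50  48  51  48  49  54  73
  85  88  92  90  98 120 137 140 136 133 135 135 134]
225 [ 92  95  91  89  89  90  90  90 101 114 111  84  55  48  52  48  44  51
  51  48  52  47  45  47  48  49  45  49  48  52  49  50  49  45  57  81
 117 145 157 161 157 154 148 142 133 133 137 141 144]
230 [126 134 139 140 146 143 144 144 144 130 102  67  49  50  50  48  51  51
  51  48  48  51  48  47  53  50  51  50  47  51  48  48  47  46  50  61
  99 127 141 145 145 145 142 143 143 142 142 141 145]
240 [146 148 145 145 147 144 141 142 118  86  58  47  50  52  49  50  48  50
  49  50  49  52  48  49  49  48  52  49  48  49  50  48  46  46  45  48
  53  74 109 136 145 145 142 146 147 144 147 145 143]
```

```bash
python3 - <<'E'
from rim import *
c,st=np.load('w3.npy',allow_pickle=True)
T=Ro.from_euler('xyz',st['eef_rot']).as_matrix()
def P(off,w,zg): # tool x offset + half width, gate height
    return proj(c,st['eef_pos']+T@np.array([off+w,0,-( zg+10-95.9)]),st)
for off in (-3,0): print(off,'grip top/bot +y edge',P(off,21,108),P(off,21,74),'plate',P(off,44,74),P(off,44,0))
g=c['frame'].mean(2); print(g[196:226,320].astype(int)); print(c['frame'][150:226:3,318].tolist())
E
```

```text
-3 grip top/bot +y edge [316.79 231.75] [317.21 212.51] plate [317.13 180.23] [317.72 163.  ]
0 grip top/bot +y edge [316.78 226.93] [317.2  208.43] plate [317.12 175.85] [317.71 159.78]
[169 170 170 170 167 171 169 169 170 170 169 169 169 169 170 162 131  88
  55  49  49  49  49  48  48  52  50  49  49  48]
[[241, 246, 243], [241, 247, 244], [219, 228, 222], [147, 152, 146], [146, 151, 146], [139, 140, 138], [145, 144, 143], [143, 144, 142], [145, 149, 147], [147, 146, 145], [168, 171, 171], [172, 174, 175], [170, 172, 171], [171, 175, 174], [172, 172, 173], [169, 171, 173], [169, 172, 172], [169, 172, 173], [167, 169, 170], [168, 171, 171], [170, 173, 172], [89, 90, 88], [52, 47, 45], [50, 51, 45], [53, 49, 50], [48, 44, 43]]
```

Call:
jog_arm(series=[[0.15,0,0,0,0,0,1],[0.3,-0.01,0,0,0,0,1],[0.305,-0.01,0,0,0,0,1],[0.305,-0.01,-0.1,0,0,0,1],[0.305,-0.01,-0.3,0,0,0,1],[0.305,-0.01,-0.35,0,0,0,1],[0.305,-0.01,-0.35,0,0,0,1],[0.305,-0.01,-0.35,0,0,0,1]])

```text
clock: 6.3
eef_pos: [530.5, 128.6, 222.5]
eef_rot: [3.142, -0.0, 1.392]
wrist_force: [0.4, 0.4, -1.0]
finger_gap: 15.7
finger_force: 40.0
```

```bash
python3 - <<'E'
from h import *
st=manip.read_state(); c=manip.camera('wrist'); np.save('w4.npy',(c,st),allow_pickle=True)
print(st['eef_pos'],st['eef_rot'],st['wrist_force'])
im=cv2.cvtColor(c['frame'],cv2.COLOR_RGB2BGR)
cv2.imwrite('pics/w4.png',cv2.resize(im[60:290,230:460],None,fx=2.6,fy=2.6,interpolation=cv2.INTER_CUBIC))
E
```

```text
[530.50727922 128.55339171 222.50409351] [ 3.14152777e+00 -1.00738094e-04  1.39199113e+00] [ 0.43334246  0.38525329 -1.03956099]
```

View pics/w4.png

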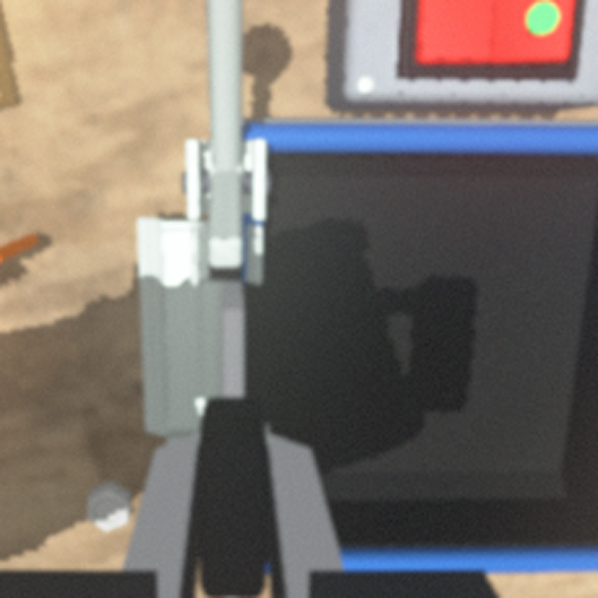

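The gate hangs directly over the slot beside the catch bracket. Lowering slowly while watching the force.

Call:
jog_arm(series=[[0,0,-0.05,0,0,0,1],[0,0,-0.1,0,0,0,1],[0,0,-0.15,0,0,0,1],[0,0,-0.2,0,0,0,1],[0,0,-0.2,0,0,0,1]], grip_force=25)

```text
clock: 6.77
eef_pos: [530.6, 128.0, 196.8]
eef_rot: [-3.141, 0.0, 1.391]
wrist_force: [-0.0, -0.6, -1.3]
finger_gap: 16.0
finger_force: 25.0
```

Call:
jog_arm(series=[[0,0,-0.06,0,0,0,1],[0,0,-0.12,0,0,0,1],[0,0,-0.18,0,0,0,1],[0,0,-0.24,0,0,0,1],[0,0,-0.24,0,0,0,1]])

```text
clock: 7.18
eef_pos: [530.2, 128.0, 167.4]
eef_rot: [-3.139, 0.001, 1.391]
wrist_force: [-3.6, 0.4, -4.0]
finger_gap: 16.2
finger_force: 25.0
```

Call:
jog_arm(series=[[0,0,-0.05,0,0,0,1],[0,0,-0.1,0,0,0,1],[0,0,-0.15,0,0,0,1],[0,0,-0.18,0,0,0,1],[0,0,-0.18,0,0,0,1]])

```text
clock: 7.6
eef_pos: [530.1, 128.2, 146.6]
eef_rot: [-3.139, 0.0, 1.392]
wrist_force: [-4.4, 2.0, -5.0]
finger_gap: 15.8
finger_force: 25.0
```

Call:
jog_arm(series=[[-0.01,0,-0.02,0,0,0,1],[-0.01,0,-0.04,0,0,0,1],[-0.01,0,-0.06,0,0,0,1],[-0.01,0,-0.06,0,0,0,1]])

```text
clock: 7.93
eef_pos: [530.0, 128.1, 141.5]
eef_rot: [3.14, -0.0, 1.391]
wrist_force: [-7.0, -0.6, 11.5]
finger_gap: 15.7
finger_force: 25.0
```

Call:
jog_arm(series=[[0,0,0,0,0,0,0.6],[0,0,0,0,0,0,0.6],[0,0,0,0,0,0,0.6],[0,0,0.2,0,0,0,0.6],[0,0,0.5,0,0,0,0.6],[0,0,1,0,0,0,0.6],[0,0,1,0,0,0,0.6],[0,0,1,0,0,0,0.6]])

```text
clock: 8.6
eef_pos: [531.1, 128.3, 265.1]
eef_rot: [3.134, -0.003, 1.391]
wrist_force: [0.2, 0.0, 0.5]
finger_gap: 37.7
finger_force: 0.0
```

```bash
python3 - <<'E'
from h import *
st=manip.read_state(); c=manip.camera('wrist'); np.save('w5.npy',(c,st),allow_pickle=True)
print(st['eef_pos'],st['eef_rot'],st['wrist_force'])
im=cv2.cvtColor(c['frame'],cv2.COLOR_RGB2BGR)
cv2.imwrite('pics/w5.png',cv2.resize(im[0:290,180:560],None,fx=2,fy=2,interpolation=cv2.INTER_CUBIC))
yaw=-.182; ex=np.array([np.cos(yaw),np.sin(yaw)]);ey=np.array([-ex[1],ex[0]])
sl=np.array([529.6,126.4])
for n,y,z in(('sh+',44,130),('sh-',-44,130),('grip+',21,164),('grip-',-21,164),('knob',139,195)):
    print(n,(proj(c,np.append(sl+ey*y,z),st)-[180,0])*2)
E
```

```text
[531.06980646 128.30358124 265.08142087] [ 3.13410553e+00 -2.66571725e-03  1.39126864e+00] [0.19392022 0.04410608 0.51216911]
sh+ [272.26310853 311.04174025]
sh- [272.39960816 459.75044543]
grip+ [272.07296587 365.629125  ]
grip- [272.15692198 443.98480518]
knob [271.55545635  91.60279667]
```

View pics/w5.png

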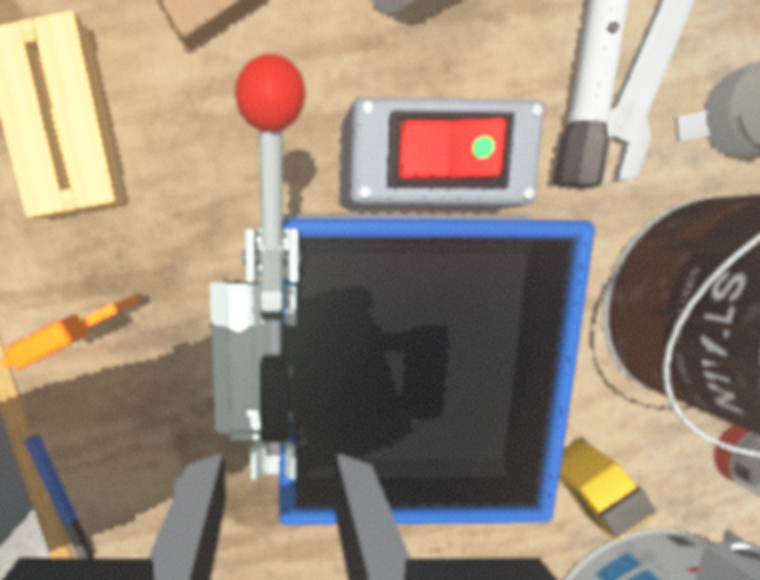

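Gate is seated with its grip at (272,400) in the slot; the knob at (270,92) matches the prediction. Checking bottle clearance before the push.

```bash
python3 - <<'E'
from h import *
np.set_printoptions(precision=0,suppress=True)
c,st=np.load('w2.npy',allow_pickle=True)
for p in((505,5),(487,45),(495,150),(600,175)): print([onz(c,*p,z,st) for z in (0,180)])
c,st=np.load('w5.npy',allow_pickle=True)
for p in((370,1),(385,8),(400,5)): print([onz(c,*p,z,st) for z in (0,180)])
c=np.load('top.npy',allow_pickle=True).item()
for p in((155,160),(180,183),(208,165),(203,150)): print([onz(c,*p,z) for z in (0,180)])
E
```

```text
[array([629., 511.,   0.]), array([521., 450., 180.])]
[array([612., 469.,   0.]), array([512., 429., 180.])]
[array([639., 344.,   0.]), array([526., 367., 180.])]
[array([795., 308.,   0.]), array([603., 349., 180.])]
[array([646., 351.,   0.]), array([605., 292., 180.])]
[array([666., 339.,   0.]), array([616., 285., 180.])]
[array([687., 339.,   0.]), array([629., 285., 180.])]
[array([692., 541.,   0.]), array([649., 483., 180.])]
[array([614., 455.,   0.]), array([580., 408., 180.])]
[array([673., 365.,   0.]), array([633., 327., 180.])]
[array([724., 383.,   0.]), array([678., 343., 180.])]
```

Call:
jog_arm(series=[[0.05,0.3,0.1,0,0,0,1],[0.15,1,0.1,0,0,0,1],[0.15,1,0.1,0,0,0,1],[0.15,1,0.1,0,0,0,1],[0.15,1,0.1,0,0,0,1]])

```text
clock: 9.07
eef_pos: [547.1, 249.6, 269.9]
eef_rot: [-3.139, 0.002, 1.394]
wrist_force: [0.6, -0.0, -0.1]
finger_gap: 7.5
finger_force: 0.0
```

Call:
jog_arm(series=[[0.1,0.41,0,0,0,0,1],[0.1,0.41,0,0,0,0,1],[0.1,0.41,-0.3,0,0,0,1],[0.1,0.41,-0.64,0,0,0,1],[0.1,0.41,-0.64,0,0,0,1],[0.1,0.41,-0.64,0,0,0,1]])

```text
clock: 9.57
eef_pos: [559.2, 296.0, 194.2]
eef_rot: [-3.138, 0.002, 1.39]
wrist_force: [0.7, 0.6, 1.6]
finger_gap: 0.3
finger_force: 0.0
```

Call:
jog_arm(series=[[-0.03,-0.15,0,0,0,0,1],[-0.055,-0.3,0,0,0,0,1],[-0.08,-0.45,0,0,0,0,1],[-0.11,-0.6,0,0,0,0,1],[-0.13,-0.72,0,0,0,0,1],[-0.13,-0.72,0,0,0,0,1]])

```text
clock: 10.07
eef_pos: [544.5, 208.5, 197.8]
eef_rot: [3.139, -0.001, 1.389]
wrist_force: [0.7, 0.4, 1.1]
finger_gap: 0.5
finger_force: 0.0
```

Call:
jog_arm(series=[[0.1,0.4,0,0,0,0,1],[0.1,0.4,0.5,0,0,0,1],[0.1,0.4,0.9,0,0,0,1],[0.1,0.4,0.9,0,0,0,0.4],[0.1,0,0.9,0,0,0,0.4],[0.1,-0.5,0.9,0,0,0,0.4],[0.1,-0.5,0.9,0,0,0,0.4]])

```text
clock: 10.65
eef_pos: [556.1, 148.2, 304.8]
eef_rot: [3.14, -0.0, 1.39]
wrist_force: [0.7, 0.2, 0.3]
finger_gap: 23.6
finger_force: 0.0
```

```bash
python3 - <<'E'
from h import *
np.set_printoptions(precision=1,suppress=True)
st=manip.read_state(); c=manip.camera('wrist'); np.save('w6.npy',(c,st),allow_pickle=True); save(c,'w6')
t=manip.camera('top'); np.save('top2.npy',t,allow_pickle=True)
yaw=-.182; ex=np.array([np.cos(yaw),np.sin(yaw)]);ey=np.array([-ex[1],ex[0]])
sl=np.array([529.6,126.4])
for n,cc,s in(('w',c,st),('t',t,None)):
    hsv=cv2.cvtColor(cc['frame'],cv2.COLOR_RGB2HSV); H,S,V=[hsv[...,i].astype(int) for i in range(3)]
    m=(((H<6)|(H>174))&(S>170)).astype(np.uint8)
    k,L,sa,ce=cv2.connectedComponentsWithStats(m)
    print(n,[(ce[i],sa[i,4]) for i in range(1,k) if sa[i,4]>20],'shut knob at',proj(cc,np.append(sl+ey*52,222),s),'open',proj(cc,np.append(sl+ey*139,195),s))
E
```

```text
w [(array([387.9,  97.5]), np.int32(419)), (array([292.2, 179.3]), np.int32(461)), (array([597.9, 283.4]), np.int32(34))] shut knob at [294.  179.7] open [294.4  83.8]
t [(array([466.8,  31.6]), np.int32(71)), (array([481.4,  57.7]), np.int32(43)), (array([329.8,  77.9]), np.int32(329)), (array([423.6, 157.6]), np.int32(80))] shut knob at [257.3 193.9] open [228.6 190.2]
```

The knob is at (292,179), which matches the shut position, so the gate and catch are done. Next, the nuts.

Call:
jog_arm(series=[[-0.4,-0.4,0,0,0,-0.1,0.4],[-0.8,-0.8,0,0,0,-0.2,0.4],[-1,-1,0,0,0,-0.3,0.4],[-1,-1,0,0,0,-0.5,0.4],[-1,-1,0,0,0,-0.5,0.4],[-1,-1,0,0,0,-0.5,0.4],[-1,-1,0,0,0,-0.5,0.4]])

```text
clock: 11.33
eef_pos: [436.0, 30.9, 304.8]
eef_rot: [3.141, -0.002, 0.597]
wrist_force: [-0.3, -0.2, -0.3]
finger_gap: 56.4
finger_force: 0.0
```

Call:
jog_arm(series=[[0,0,-0.3,0,0,-0.1,0.4],[0,0,-0.7,0,0,-0.2,0.4],[0,0,-1,0,0,-0.3,0.4],[0,0,-1,0,0,-0.5,0.4],[0,0,-1,0,0,-0.5,0.4],[0,0,-1,0,0,-0.5,0.4],[0,0,-1,0,0,-0.5,0.4],[0,0,-1,0,0,-0.5,0.4]])

```text
clock: 12.0
eef_pos: [436.6, 31.4, 184.1]
eef_rot: [-3.141, -0.001, -0.181]
wrist_force: [0.9, -0.6, -0.1]
finger_gap: 56.2
finger_force: 0.0
```

```bash
cat > parts.py <<'E'
from h import *
np.set_printoptions(precision=1,suppress=True)
def look(n,views=('wrist',)):
    st=manip.read_state(); c=manip.camera('wrist'); np.save(n+'.npy',(c,st),allow_pickle=True); save(c,n); print(st['eef_pos'],st['eef_rot']); return c,st
def blobs(c,st,kind,near,z,rad=60):
    hsv=cv2.cvtColor(c['frame'],cv2.COLOR_RGB2HSV); H,S,V=[hsv[...,i].astype(int) for i in range(3)]
    m=(S<45)&(V>120) if kind=='nut' else (H>15)&(H<30)&(S>120)&(V>90)
    k,L,sa,ce=cv2.connectedComponentsWithStats(m.astype(np.uint8))
    for i in range(1,k):
        if sa[i,4]<15: continue
        p=onz(c,*ce[i],z,st)[:2]
        if np.hypot(*(p-near))<rad:
            r=cv2.minAreaRect(np.argwhere(L==i)[:,::-1].astype(np.float32)); b=[onz(c,*q,z,st)[:2] for q in cv2.boxPoints(r)]
            print(kind,'px',ce[i],'n',sa[i,4],'world',p,'boxc',onz(c,*r[0],z,st)[:2],'sides',np.hypot(*(b[0]-b[1])),np.hypot(*(b[1]-b[2])))
E
python3 - <<'E'
from parts import *
c,st=look('w7'); blobs(c,st,'nut',(438,25),8)
t=manip.camera('top'); np.save('top3.npy',t,allow_pickle=True)
blobs(t,None,'nut',(438,25),13); blobs(t,None,'nut',(421,-128),13); blobs(t,None,'elb',(580,-379),20); blobs(t,None,'elb',(459,-362),20)
E
```

```text
[436.6  31.4 184.1] [-3.1 -0.  -0.2]
nut px [324.9 189.8] n 119 world [429.3  24.5] boxc [429.6  23.7] sides 24.406176326416254 11.98766206984518
nut px [360.1 240.5] n 57 world [ 420.6 -128.2] boxc [ 420.6 -128. ] sides 25.561421067905332 22.31671407949875
elb px [436.7 190.2] n 154 world [ 580.3 -379.2] boxc [ 581.2 -382.4] sides 51.88502787837223 59.22311627324244
elb px [432.8 227.9] n 161 world [ 458.3 -361.1] boxc [ 456.2 -363.3] sides 67.54909868952512 41.69840454712717
```

```bash
python3 - <<'E'
from parts import *
c,st=np.load('w7.npy',allow_pickle=True)
p=proj(c,np.array([437,24.5,8]),st); print(p); x,y=p.astype(int)
print(c['frame'].mean(2)[y-14:y+26:2,x-20:x+22:2].astype(int))
E
```

```text
[323.8 184.1]
[[ 77  75  76  71  72  72  74  72  66  72  70  71  71  72  73  72  69  72
   73  77  73]
 [ 76  71  76  74  71  72  69  72  71  74  75  75  72  76  76  74  74  78
   77  76  73]
 [ 73  74  72  69  71  73  69  67  79  96 103  97  95  93  87  81  81  77
   78  74  72]
 [ 74  72  72  74  74  77  73  75  99 116 119 117 118 117 109  87  78  78
   78  79  74]
 [ 75  72  74  73  76  78  79  90 113 116 113 116 112 115 116 100  84  79
   80  78  77]
 [ 74  73  71  75  71  74  83 102 115 110 118 118 116 111 110 112  87  79
   79  77  74]
 [ 71  73  78  83  76  78  95 112 108 116 118 119 116 115 107 109 100  81
   89  89  78]
 [ 69  77 111 117 106 101 115 114 107 114 116 116 116 112 107 113 115 120
  135 133 117]
 [ 72  77 117 124 130 135 140 138 116 119 114 114 115 113 110 114 131 145
  142 142 140]
 [ 72  80 118 139 145 147 150 163 176 167 164 167 151 130 159 155 150 145
  144 145 143]
 [ 77  83 118 149 153 154 152 163 200 202 196 193 189 196 198 169 149 142
  137 120 119]
 [ 82  83 118 156 155 155 154 154 181 197 198 199 200 196 160 125 114  98
   95  85  81]
 [ 84  85 101 150 159 151 150 147 136 136 126 115 120 122  97  85  82  84
   80  83  81]
 [ 80  85  99 141 132 109 101  98  91  87  85  83  90  88  87  88  84  86
   86  80  83]
 [ 83  85  95 111  93  87  87  88  89  86  85  84  88  87  86  87  86  87
   83  83  83]
 [ 87  86  87  87  85  84  85  86  91  90  89  87  88  89  92  85  84  84
   80  84  84]
 [ 83  87  87  85  81  83  84  85  90  92  87  86  88  89  92  87  86  87
   86  84  86]
 [ 84  89  89  87  83  84  86  88  90  90  88  87  86  93  88  88  89  86
   86  83  83]
 [ 86  87  87  85  80  80  85  91  90  92  90  87  87  93  92  89  86  86
   89  84  84]
 [ 83  87  88  89  84  84  85  90  94  90  91  91  91  91  88  91  88  87
   83  86  84]]
```

Call:
jog_arm(series=[[0,-0.06,-0.4,0,0,0,0.45],[0,-0.06,-0.8,0,0,0,0.45],[0,-0.06,-1,0,0,0,0.45],[0,-0.06,-1,0,0,0,0.45],[0,-0.06,-1,0,0,0,0.45]])

```text
clock: 12.52
eef_pos: [435.7, 23.8, 63.4]
eef_rot: [3.141, 0.003, -0.178]
wrist_force: [0.4, -0.2, 0.1]
finger_gap: 51.5
finger_force: 0.0
```

Call:
jog_arm(series=[[0,0,-0.2,0,0,0,0.45],[0,0,-0.4,0,0,0,0.45],[0,0,-0.45,0,0,0,0.45],[0,0,-0.45,0,0,0,0.45],[0,0,-0.45,0,0,0,1],[0,0,-0.45,0,0,0,1],[0,0,-0.45,0,0,0,1],[0,0,-0.45,0,0,0,1]], grip_force=30)

```text
clock: 13.18
eef_pos: [436.6, 23.7, 10.5]
eef_rot: [-3.141, -0.002, -0.179]
wrist_force: [0.3, 0.4, -0.3]
finger_gap: 28.5
finger_force: 0.0
```

Call:
jog_arm(series=[[0,0,0,0,0,0,1],[0,0,0,0,0,0,1],[0,0,0.5,0,0,0,1],[0,0,1,0,0,0,1],[0,0,1,0,0,0,1],[0,0,1,0,0,0,1]])

```text
clock: 13.68
eef_pos: [438.7, 23.7, 136.1]
eef_rot: [-3.14, -0.01, -0.179]
wrist_force: [0.3, 1.3, 0.4]
finger_gap: 26.4
finger_force: 30.0
```

Call:
jog_arm(series=[[0.3,-0.3,0.2,0,0,-0.025,1],[0.68,-0.75,0.4,0,0,-0.025,1],[0.68,-0.75,0.4,0,0,-0.025,1],[0.68,-0.75,0.4,0,0,-0.025,1],[0.68,-0.75,0.4,0,0,-0.025,1]])

```text
clock: 14.1
eef_pos: [518.4, -67.7, 177.6]
eef_rot: [3.142, -0.001, -0.221]
wrist_force: [-0.3, 0.3, -0.8]
finger_gap: 26.9
finger_force: 30.0
```

Call:
jog_arm(series=[[0.3,-0.3,0,0,0,0,1],[0.68,-0.75,0,0,0,0,1],[0.68,-0.75,0,0,0,0,1],[0.68,-0.75,0,0,0,0,1],[0.68,-0.75,0,0,0,0,1],[0.68,-0.75,0,0,0,0,1]])

```text
clock: 14.6
eef_pos: [598.4, -155.0, 176.7]
eef_rot: [-3.141, 0.002, -0.218]
wrist_force: [0.1, 0.6, -0.2]
finger_gap: 26.7
finger_force: 30.0
```

```bash
python3 - <<'E'
from parts import *
c,st=look('w8')
for X in [(62,64,24),(62,-64,15),(-62,64,24),(-62,-64,24),(-104,0,44),(28,-38,3)]:
    xs=np.array([.217,.976]);ys=np.array([-.976,.217])
    print(X,proj(c,np.append(np.array([559.5,-174.8])+xs*X[0]+ys*X[1],X[2]),st))
E
```

```text
[ 598.4 -155.   176.7] [-3.1  0.  -0.2]
(62, 64, 24) [292.5 262. ]
(62, -64, 15) [290.3 163.4]
(-62, 64, 24) [387.3 261.9]
(-62, -64, 24) [395.  164.7]
(-104, 0, 44) [430.6 221.7]
(28, -38, 3) [318.6 182.2]
```

View pics/w8.png

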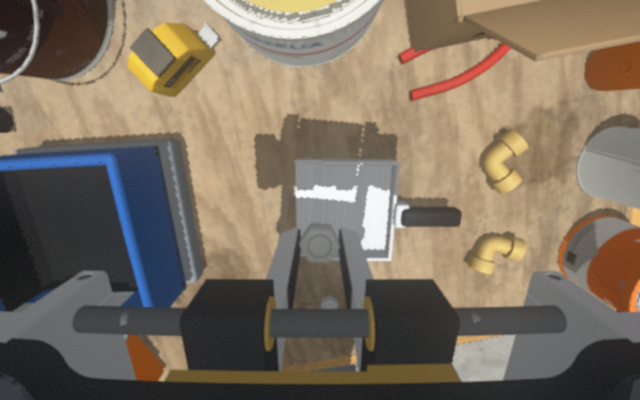

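The wrist view shows the nut held at (320,243) and the scoop below: side lip at v≈160, back lip at u≈395, handle (430,216). Both elbows are visible at (503,160) and (495,252). Refining the scoop pose.

```bash
python3 - <<'E'
from parts import *
c,st=np.load('w8.npy',allow_pickle=True)
g=c['frame'].mean(2)
x=slice(396,470)
m=np.zeros(g.shape,np.uint8); m[200:234,x]=g[200:234,x]<70
k,L,sa,ce=cv2.connectedComponentsWithStats(m); i=1+np.argmax(sa[1:,4]); print(sa[i],ce[i])
r=cv2.minAreaRect(np.argwhere(L==i)[:,::-1].astype(np.float32)); b=[onz(c,*q,42,st)[:2] for q in cv2.boxPoints(r)]; print(r,*b)
a=(b[0]+b[1])/2; d=(b[2]+b[3])/2; print('mid',(a+d)/2,a-d)
# far lip inner/outer edge
print(g[150:172,330].astype(int),g[150:172,380].astype(int)); print(g[190,284:304].astype(int),g[190,386:406].astype(int))
print(g[175,284:304].astype(int),g[175,386:406].astype(int))
for u,v in ((330,160),(380,160)): print(onz(c,u,v,24,st))
print(onz(c,396.5,190,24,st),onz(c,295,190,3,st))
E
```

```text
[408 207  52  18 323] [441.6 212.9]
((433.5410461425781, 214.54920959472656), (51.69590759277344, 16.749113082885742), 5.194429397583008) [ 543.6 -249.7] [ 563.8 -254. ] [ 544.8 -312.9] [ 524.  -309.6]
mid [ 544.1 -281.5] [19.3 59.4]
[ 97  96  98  94  96  96  98  96 103 112 119 131 142 144 137 136 138 138
 141 142 139 141] [ 89  93  92  89  91  94  92  94  96 108 123 133 139 141 138 138 138 142
 142 143 143 141]
[ 96 101  97  99  99  97  97  97  98 116 157 208 223 204 205 222 228 228
 225 214] [189 218 222 190 145 121 121 123 132 140 140 138 139 135 137 140 139 137
 138 138]
[ 94  94  93  96  95  97  98 101 100  98 102 120 135 140 139 141 142 140
 141 143] [145 143 145 143 135 127 119 118 118 127 134 142 143 148 151 149 149 149
 148 144]
[ 630.4 -175.6   24. ]
[ 617.8 -232.8   24. ]
[ 577.6 -246.6   24. ] [ 599.2 -124.     3. ]
```

```bash
cat > scoop.py <<'E'
from parts import *
def scoop(c,st):
    g=c['frame'].mean(2)
    m=np.zeros(g.shape,np.uint8); m[200:234,396:470]=g[200:234,396:470]<70
    k,L,sa,ce=cv2.connectedComponentsWithStats(m); i=1+np.argmax(sa[1:,4])
    r=cv2.minAreaRect(np.argwhere(L==i)[:,::-1].astype(np.float32)); b=[onz(c,*q,42,st)[:2] for q in cv2.boxPoints(r)]
    print(r,*b)
E
python3 - <<'E'
from scoop import *
for k in range(2):
    c,st=look('w9'); scoop(c,st); print(st['qd'])
t=np.load('top3.npy',allow_pickle=True).item(); w,s8=np.load('w9.npy',allow_pickle=True)
# elbows & trough corner compare between wrist and top
blobs(w,s8,'elb',(580,-379),20); blobs(w,s8,'elb',(459,-362),20)
E
```

```text
[ 598.4 -154.8  177.2] [-3.1  0.  -0.2]
((434.48468017578125, 214.12310791015625), (49.613895416259766, 16.744688034057617), 7.125016689300537) [ 544.7 -252. ] [ 564.6 -256.9] [ 544.4 -313.1] [ 523.8 -309.2]
[ 0. -0. -0. -0.  0. -0.]
[ 598.6 -154.8  177.6] [-3.1  0.  -0.2]
((434.30291748046875, 215.06175231933594), (49.392547607421875, 16.64314079284668), 4.398705005645752) [ 542.  -252.1] [ 562.2 -256.1] [ 544.9 -312.8] [ 524.1 -309.7]
[-0. -0. -0. -0.  0. -0.]
elb px [504.1 168.3] n 22 world [ 575.2 -381.1] boxc [ 575.9 -381.5] sides 4.355599705707523 16.877055861478244
elb px [514.  174.6] n 20 world [ 564.6 -393.3] boxc [ 563.4 -393.2] sides 5.692699966646897 10.8420795382645
```

Call:
jog_arm(series=[[0.075,-0.025,-0.4,0,0,0,1],[0.075,-0.025,-0.8,0,0,0,1],[0.075,-0.025,-1,0,0,0,1],[0.075,-0.025,-1,0,0,0,1],[0.075,-0.025,-1,0,0,0,1]])

```text
clock: 15.17
eef_pos: [607.5, -158.5, 57.3]
eef_rot: [-3.141, 0.002, -0.218]
wrist_force: [0.4, 0.3, 0.3]
finger_gap: 26.7
finger_force: 30.0
```

Call:
jog_arm(series=[[0,0,-0.2,0,0,0,1],[0,0,-0.33,0,0,0,1],[0,0,-0.33,0,0,0,1],[0,0,-0.33,0,0,0,1],[0,0,-0.33,0,0,0,0.6],[0,0,-0.33,0,0,0,0.6],[0,0,-0.33,0,0,0,0.6]])

```text
clock: 15.75
eef_pos: [608.9, -159.5, 19.6]
eef_rot: [3.141, -0.002, -0.219]
wrist_force: [-0.2, 0.3, -0.0]
finger_gap: 37.6
finger_force: 0.0
```

Call:
jog_arm(series=[[0,0,0.4,0,0,0,0.6],[0,0,0.8,0,0,0,0.6],[0,0,1,0,0,0,0.5],[0,0,1,0,0,0,0.5],[-0.6,0,1,0,0,0,0.5],[-0.8,0.1,1,0,0,0,0.5],[-0.8,0.1,1,0,0,0,0.5]])

```text
clock: 16.33
eef_pos: [508.2, -146.4, 137.4]
eef_rot: [-3.141, 0.002, -0.219]
wrist_force: [0.4, 1.2, 1.0]
finger_gap: 46.6
finger_force: 0.0
```

Call:
jog_arm(series=[[-0.7,0.1,0,0,0,0,0.5],[-0.7,0.1,0,0,0,0,0.5],[-0.7,0.1,0,0,0,0,0.5],[-0.7,0.1,0,0,0,0,0.5]])

```text
clock: 16.67
eef_pos: [427.3, -135.3, 138.8]
eef_rot: [3.141, -0.002, -0.219]
wrist_force: [0.6, -0.6, -0.0]
finger_gap: 47.2
finger_force: 0.0
```

```bash
python3 - <<'E'
from parts import *
c,st=look('w10'); blobs(c,st,'nut',(421,-128),10)
x,y=proj(c,np.array([421,-128,10]),st).astype(int); print(x,y)
print(c['frame'].mean(2)[y-18:y+20:2,x-20:x+22:2].astype(int))
E
```

```text
[ 427.3 -135.3  138.8] [ 3.1 -0.  -0.2]
nut px [318.  201.9] n 65 world [ 420.1 -133. ] boxc [ 419.8 -133.4] sides 5.307164347899455 17.262443599078203
313 202
[[ 72  73  76  76  75  81  78  79  73  69  68  69  71  71  73  73  72  73
   72  72  76]
 [ 75  73  73  75  76  80  78  79  73  73  68  69  72  72  71  68  74  72
   74  74  70]
 [ 76  71  70  71  73  76  76  72  75  75  73  75  83  74  71  71  71  74
   72  72  71]
 [ 74  73  71  68  74  75  76  78  80  83  91  97  99  92  80  71  71  68
   72  69  71]
 [ 73  69  72  75  72  75  76  84  91  98 107 113 116 113  98  81  74  72
   71  73  68]
 [ 75  73  70  73  78  75  81  98 105 111 111 109 111 114 112 100  91  78
   73  69  69]
 [ 76  75  72  74  73  76  82 103 108 105 105 102 105 103 106 108 104  82
   74  83  78]
 [ 71  74  74  72  69  70  86 104 105 100 109 109 108 103 100 107 105 102
  109 120 118]
 [ 71  70  72  68  74  74  88 125 120 121 158 159 134 124 108 104 115  99
  103 115 112]
 [ 74  74  74  74  75  77  90 111 105 129 158 164 177 169 158 150 150  84
   77  80  83]
 [ 77  76  74  73  73  76  93 104  99 105 109 110 121 125 147 132 124  88
   72  72  71]
 [ 79  79  74  73  74  73  93 103 104  94 103 104 106 101 100 102  98  75
   69  72  69]
 [ 78  77  75  71  72  71  76  93 102  98  94 100  97  97 102 102  91  67
   62  66  73]
 [ 77  82  79  71  73  67  74  78  88  97 103 102 107  98  95  88  75  69
   66  69  74]
 [ 81  80  83  73  69  67  78  78  82  84  92  95  92  81  76  78  74  71
   71  67  70]
 [ 78  78  78  74  69  68  76  78  78  83  80  74  71  73  76  76  79  76
   70  67  66]
 [ 79  79  81  79  73  68  71  73  82  83  79  72  72  75  77  76  77  73
   72  64  61]
 [ 76  78  78  76  76  72  75  75  79  81  79  77  76  75  75  77  76  73
   70  65  64]
 [ 78  74  81  78  76  72  76  76  76  77  81  81  75  74  75  74  75  75
   73  70  66]]
```

Call:
jog_arm(series=[[-0.045,0.035,-0.4,0,0,0,0.45],[-0.045,0.035,-0.8,0,0,0,0.45],[-0.045,0.035,-1,0,0,0,0.45],[-0.045,0.035,-1,0,0,0,0.45],[-0.045,0.035,-1,0,0,0,0.45]])

```text
clock: 17.13
eef_pos: [423.3, -131.1, 17.5]
eef_rot: [-3.141, 0.003, -0.218]
wrist_force: [0.5, -0.1, 1.0]
finger_gap: 51.7
finger_force: 0.0
```

Call:
jog_arm(series=[[0,0,-0.05,0,0,0,0.45],[0,0,-0.07,0,0,0,0.45],[0,0,-0.07,0,0,0,0.7],[0,0,-0.07,0,0,0,1],[0,0,-0.07,0,0,0,1],[0,0,-0.07,0,0,0,1],[0,0,-0.07,0,0,0,1],[0,0,-0.07,0,0,0,1]])

```text
clock: 17.8
eef_pos: [423.1, -131.3, 10.0]
eef_rot: [3.141, -0.001, -0.219]
wrist_force: [-1.2, 0.6, 6.6]
finger_gap: 27.0
finger_force: 30.0
```

Call:
jog_arm(series=[[0,0,0,0,0,0,1],[0,0,0.5,0,0,0,1],[0,0,0.9,0,0,0,1],[0,0,0.9,0,0,0,1],[0,0,0.9,0,0,0,1]])

```text
clock: 18.22
eef_pos: [424.9, -131.9, 122.3]
eef_rot: [3.14, -0.008, -0.219]
wrist_force: [1.1, -0.1, -0.3]
finger_gap: 26.7
finger_force: 30.0
```

Call:
jog_arm(series=[[0.3,-0.1,0,0,0,0,1],[0.725,-0.315,0,0,0,0,1],[0.725,-0.315,0,0,0,0,1],[0.725,-0.315,0,0,0,0,1],[0.725,-0.315,0,0,0,0,1]])

```text
clock: 18.63
eef_pos: [509.4, -168.8, 116.2]
eef_rot: [-3.141, 0.002, -0.219]
wrist_force: [-0.5, 0.0, 0.2]
finger_gap: 26.7
finger_force: 30.0
```

Call:
jog_arm(series=[[0.3,-0.1,0,0,0,0,1],[0.725,-0.315,0,0,0,0,1],[0.725,-0.315,0,0,0,0,1],[0.725,-0.315,0,0,0,0,1],[0.725,-0.315,0,0,0,0,1]])

```text
clock: 19.05
eef_pos: [596.0, -206.3, 116.6]
eef_rot: [-3.141, 0.002, -0.219]
wrist_force: [0.1, 0.2, -0.4]
finger_gap: 26.5
finger_force: 30.0
```

Call:
jog_arm(series=[[0,0,-0.4,0,0,0,1],[0,0,-0.84,0,0,0,1],[0,0,-0.84,0,0,0,1],[0,0,-0.84,0,0,0,1],[0,0,-0.84,0,0,0,0.63],[0,0,-0.84,0,0,0,0.63],[0,0,-0.84,0,0,0,0.63]])

```text
clock: 19.63
eef_pos: [596.7, -206.5, 17.7]
eef_rot: [3.141, -0.001, -0.219]
wrist_force: [-0.3, -0.4, -0.1]
finger_gap: 34.8
finger_force: 0.0
```

Call:
jog_arm(series=[[0,0,0.4,0,0,0,0.63],[0,0,1,0,0,0,0.3],[-0.5,-0.5,1,0,0,0,0.3],[-0.5,-0.9,1,0,0,0,0.3],[-0.5,-0.9,1,0,0,0,0.3],[-0.5,-0.9,1,0,0,0,0.3]])

```text
clock: 20.13
eef_pos: [534.9, -319.6, 139.6]
eef_rot: [3.139, -0.004, -0.223]
wrist_force: [0.4, 0.5, 0.0]
finger_gap: 64.1
finger_force: 0.0
```

```bash
python3 - <<'E'
from parts import *
c,st=look('w11'); print(st['finger_gap'])
E
```

```text
[ 534.9 -319.6  139.6] [ 3.1 -0.  -0.2]
64.060996996077
```

View pics/w11.png

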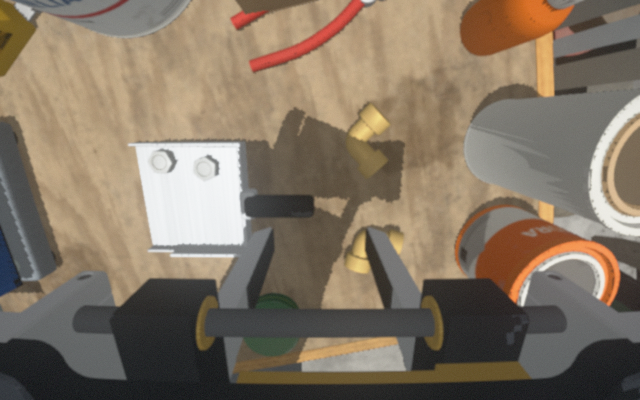

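Both nuts lie in the scoop at (160,160) and (206,168). Elbow 1 has end collars at (374,118) and (372,158); elbow 2 is at (375,248), partly behind a finger.

```bash
cat > elb.py <<'E'
from parts import *
def elb(c,st,near,rad=45,z=16,dbg=True):
    hsv=cv2.cvtColor(c['frame'],cv2.COLOR_RGB2HSV); H,S,V=[hsv[...,i].astype(int) for i in range(3)]
    m=((H>14)&(H<32)&(S>100)&(V>60)).astype(np.uint8)
    p=proj(c,np.array([*near,z]),st).astype(int); x0,y0=p-rad; M=np.zeros_like(m); M[max(y0,0):y0+2*rad,max(x0,0):x0+2*rad]=m[max(y0,0):y0+2*rad,max(x0,0):x0+2*rad]
    k,L,sa,ce=cv2.connectedComponentsWithStats(M); i=1+np.argmax(sa[1:,4]); b=(L==i).astype(np.uint8)
    print('px',p,sa[i],ce[i],'cent',onz(c,*ce[i],z,st)[:2])
    ct=max(cv2.findContours(b,cv2.RETR_EXTERNAL,cv2.CHAIN_APPROX_NONE)[0],key=cv2.contourArea)
    W=np.array([onz(c,*q,z,st)[:2] for q in ct[:,0]],np.float32)
    h=cv2.convexHull(ct,returnPoints=False); d=cv2.convexityDefects(ct,h); d=d[np.argmax(d[:,0,3])][0]
    A,B,N=W[d[0]],W[d[1]],W[d[2]]; print('inner notch',N,'gap ends',A,B,'px',ct[d[0],0],ct[d[1],0],ct[d[2],0])
    r=cv2.minAreaRect(W); print('rect',r)
    y0,x0=max(sa[i,1]-3,0),max(sa[i,0]-3,0)
    if dbg:
        for row in b[y0:sa[i,1]+sa[i,3]+3:2,x0:sa[i,0]+sa[i,2]+3]: print(''.join('.#'[q] for q in row[::1]))
E
python3 - <<'E'
from elb import *
c,st=np.load('w11.npy',allow_pickle=True); elb(c,st,(580,-379))
E
```

```text
px [363 144] [ 346  103   45   76 1897] [367.3 140.1] cent [ 583.7 -383.2]
inner notch [ 582.  -381.6] gap ends [ 556.4 -399.8] [ 594.7 -409.1] px [387 162] [390 124] [366 142]
rect ((581.6057739257812, -384.9319763183594), (59.151344299316406, 57.1865348815918), 31.948911666870117)
...................................................
...................................................
.........................#####.....................
.......................#########...................
.....................#############.................
...................##################..............
.................#####################.............
................########################...........
.................#########################.........
.................###########################.......
...............###############################.....
.............##################################....
............####################################...
.........######################################....
........####################################.......
......##############################
[... 615 characters left out ...]
##############..........
.........##################################........
...........#################################.......
.............################################......
...............##############################......
................###########################........
................########################...........
...............#######################.............
................###################................
..................###############..................
...................############....................
.....................######........................
........................#..........................
...................................................
```

Call:
jog_arm(series=[[0,0,0.2,0,0,0.1,0.3],[0,0,0.2,0,0,0.2,0.3],[0,0,0.2,0,0,0.3,0.3],[0,0,0.2,0,0,0.4,0.3],[0,0,0.2,0,0,0.49,0.3],[0,0,0.2,0,0,0.49,0.3],[0,0,0.2,0,0,0.49,0.3],[0,0,0.2,0,0,0.49,0.3]])

```text
clock: 20.85
eef_pos: [537.1, -313.8, 160.6]
eef_rot: [-3.141, -0.0, 0.55]
wrist_force: [0.8, 0.6, 0.7]
finger_gap: 65.6
finger_force: 0.0
```

```bash
python3 - <<'E'
from elb import *
c,st=look('w12'); elb(c,st,(581,-384),dbg=False)
c1,s1=np.load('w11.npy',allow_pickle=True)
print('can base L edge w11', [onz(c1,468,130,z,s1)[:2] for z in (0,60,120)], 'orange',[onz(c1,457,240,z,s1)[:2] for z in (0,60,120)])
t=np.load('top3.npy',allow_pickle=True).item()
for p in ((478,194),(493,178),(470,237),(489,220)): print(p,[onz(t,*p,z)[:2] for z in (0,60,120)])
E
```

```text
[ 537.1 -313.8  160.6] [-3.1 -0.   0.5]
px [388 190] [ 364  166   53   49 1495] [388.5 188.1] cent [ 583.2 -382.6]
inner notch [ 583.1 -382. ] gap ends [ 557.3 -401.9] [ 594.  -409.2] px [389 214] [412 192] [388 188]
rect ((582.0097045898438, -385.6025085449219), (60.4942512512207, 56.27324295043945), 28.045705795288086)
can base L edge w11 [array([ 568.7, -496.9]), array([ 577.8, -466.3]), array([ 586.9, -435.8])] orange [array([ 438.6, -473.3]), array([ 472.8, -447.3]), array([ 507. , -421.3])]
(478, 194) [array([ 570. , -519.7]), array([ 560.3, -499.6]), array([ 550.5, -479.6])]
(493, 178) [array([ 623. , -572.7]), array([ 611.3, -550.7]), array([ 599.6, -528.7])]
(470, 237) [array([ 429.5, -485.5]), array([ 424.9, -466.7]), array([ 420.3, -447.9])]
(489, 220) [array([ 484.1, -550.8]), array([ 477.5, -529.6]), array([ 471. , -508.4])]
```

Call:
jog_arm(series=[[0.1,-0.3,0,0,0,-0.01,0.3],[0.175,-0.585,0,0,0,-0.01,0.3],[0.175,-0.585,-0.3,0,0,-0.01,0.3],[0.175,-0.585,-0.7,0,0,-0.01,0.3],[0.175,-0.585,-0.9,0,0,-0.01,0.3],[0.175,-0.585,-0.9,0,0,-0.01,0.3],[0.175,-0.585,-0.9,0,0,-0.01,0.3]])

```text
clock: 21.48
eef_pos: [557.6, -384.4, 52.1]
eef_rot: [-3.139, 0.001, 0.533]
wrist_force: [0.7, 0.2, 1.6]
finger_gap: 65.7
finger_force: 0.0
```

Call:
jog_arm(series=[[0,0,-0.15,0,0,0,0.3],[0,0,-0.33,0,0,0,0.3],[0,0,-0.33,0,0,0,0.3],[0,0,-0.33,0,0,0,0.6],[0,0,-0.33,0,0,0,1],[0,0,-0.33,0,0,0,1],[0,0,-0.33,0,0,0,1],[0,0,-0.33,0,0,0,1]], grip_force=45)

```text
clock: 22.15
eef_pos: [558.2, -385.1, 14.2]
eef_rot: [3.14, -0.001, 0.535]
wrist_force: [-1.5, 1.0, 0.8]
finger_gap: 35.8
finger_force: 0.5
```

Call:
jog_arm(series=[[0,0,0,0,0,0,1],[0,0,0,0,0,0,1],[0,0,0.4,0,0,0,1],[0,0,0.8,0,0,0,1],[0,0,1,0,0,0,1],[0,0,1,0,0,0,1]])

```text
clock: 22.65
eef_pos: [560.0, -386.6, 141.7]
eef_rot: [3.131, -0.004, 0.535]
wrist_force: [0.4, -0.2, -0.3]
finger_gap: 30.4
finger_force: 45.0
```

Call:
jog_arm(series=[[0,0.1,0,0,0,0.1,1],[0,0.2,0,0,0,0.2,1],[0,0.3,0,0,0,0.3,1],[-0.02,0.5,0,0,0,0.4,1],[-0.02,0.5,0,0,0,0.506,1],[-0.02,0.5,0,0,0,0.506,1],[-0.02,0.5,0,0,0,0.506,1]])

```text
clock: 23.23
eef_pos: [555.4, -324.5, 132.8]
eef_rot: [-3.141, -0.0, 1.338]
wrist_force: [-0.2, 0.3, -1.7]
finger_gap: 30.1
finger_force: 45.0
```

Call:
jog_arm(series=[[0,0.1,0,0,0,0.1,1],[0,0.2,0,0,0,0.2,1],[0,0.3,0,0,0,0.3,1],[-0.02,0.5,0,0,0,0.4,1],[-0.02,0.5,0,0,0,0.506,1],[-0.02,0.5,0,0,0,0.506,1],[-0.02,0.5,0,0,0,0.506,1]])

```text
clock: 23.82
eef_pos: [553.0, -264.5, 132.8]
eef_rot: [-3.141, -0.0, 2.133]
wrist_force: [-0.7, 0.9, -1.3]
finger_gap: 30.1
finger_force: 45.0
```

Call:
jog_arm(series=[[0,0.1,0,0,0,0.1,1],[0,0.2,0,0,0,0.2,1],[0,0.3,0,0,0,0.3,1],[-0.02,0.5,0,0,0,0.4,1],[-0.02,0.5,0,0,0,0.506,1],[-0.02,0.5,0,0,0,0.506,1],[-0.02,0.5,0,0,0,0.506,1],[-0.02,0.5,0,0,0,0.506,1]])

```text
clock: 24.48
eef_pos: [550.5, -204.8, 132.8]
eef_rot: [3.142, -0.0, 2.922]
wrist_force: [0.2, 0.1, -0.7]
finger_gap: 30.0
finger_force: 45.0
```

Call:
jog_arm(series=[[0.02,0.04,-0.3,0,0,0,1],[0.02,0.04,-0.6,0,0,0,1],[0.02,0.04,-0.8,0,0,0,1],[0.02,0.04,-0.94,0,0,0,1],[0.02,0.04,-0.94,0,0,0,1],[0.02,0.04,-0.94,0,0,0,1],[0.02,0.04,-0.94,0,0,0,0.61],[0.02,0.04,-0.94,0,0,0,0.61]])

```text
clock: 25.15
eef_pos: [553.6, -200.4, 21.6]
eef_rot: [-3.141, 0.002, 2.919]
wrist_force: [0.2, -0.1, -0.8]
finger_gap: 36.3
finger_force: 0.0
```

Call:
jog_arm(series=[[0,0,0,0,0,0,0.61],[0,0,0.3,0,0,0,0.61],[0,0,0.9,0,0,0,0.61],[0,0,1,0,0,0,0.4],[0,0,1,0,0,0,0.3],[0,0,1,0,0,0,0.3]])

```text
clock: 25.65
eef_pos: [554.1, -200.5, 143.5]
eef_rot: [-3.141, 0.006, 2.92]
wrist_force: [0.7, 0.6, -0.2]
finger_gap: 53.4
finger_force: 0.0
```

```bash
python3 - <<'E'
from elb import *
c,st=look('w13'); 
t=manip.camera('top'); np.save('top4.npy',t,allow_pickle=True)
for n in ((459,-362),(565,-177)):
    elb(t,None,n,rad=22)
E
```

```text
[ 554.1 -200.5  143.5] [-3.1  0.   2.9]
px [432 227] [422 221  24  16 232] [433.3 227.8] cent [ 458.9 -363.6]
inner notch [ 458.2 -362.7] gap ends [ 432.6 -355.2] [ 445.1 -391.1] px [431 236] [442 232] [433 228]
rect ((459.4125061035156, -363.9487609863281), (44.81443786621094, 79.20016479492188), 19.150434494018555)
..............................
..............................
..........##############......
........###################...
.......###################....
.....#####################....
....##########....#######.....
...############......###......
.....#########................
........#####.................
..............................Traceback (most recent call last):
  File "<stdin>", line 5, in <module>
  File "elb.py", line 6, in elb
    k,L,sa,ce=cv2.connectedComponentsWithStats(M); i=1+np.argmax(sa[1:,4]); b=(L==i).astype(np.uint8)
                                                       ~~~~~~~~~^^^^^^^^^^
    return _wrapfunc(a, 'argmax', axis=axis, out=out, **kwds)
    return bound(*args, **kwds)
ValueError: attempt to get argmax of an empty sequence
```

Call:
jog_arm(series=[[-0.1,-0.1,0,0,0,-0.1,0.3],[-0.2,-0.2,0,0,0,-0.2,0.3],[-0.37,-0.6,0,0,0,-0.3,0.3],[-0.37,-0.6,0,0,0,-0.4,0.3],[-0.37,-0.6,0,0,0,-0.55,0.3],[-0.37,-0.6,0,0,0,-0.55,0.3],[-0.37,-0.6,0,0,0,-0.55,0.3],[-0.37,-0.6,0,0,0,-0.55,0.3]])

```text
clock: 26.42
eef_pos: [508.0, -271.9, 138.7]
eef_rot: [-3.14, -0.002, 2.05]
wrist_force: [0.1, -0.1, -0.3]
finger_gap: 65.8
finger_force: 0.0
```

Call:
jog_arm(series=[[-0.1,-0.1,0,0,0,-0.1,0.3],[-0.2,-0.2,0,0,0,-0.2,0.3],[-0.37,-0.6,0,0,0,-0.3,0.3],[-0.37,-0.6,0,0,0,-0.4,0.3],[-0.37,-0.6,0,0,0,-0.55,0.3],[-0.37,-0.6,0,0,0,-0.55,0.3],[-0.37,-0.6,0,0,0,-0.55,0.3],[-0.37,-0.6,0,0,0,-0.55,0.3]])

```text
clock: 27.08
eef_pos: [463.9, -343.9, 139.2]
eef_rot: [-3.14, -0.001, 1.19]
wrist_force: [-0.8, -0.2, 0.2]
finger_gap: 65.7
finger_force: 0.0
```

```bash
python3 - <<'E'
from elb import *
c,st=look('w14'); elb(c,st,(459,-364),rad=50)
E
```

```text
[ 463.9 -343.9  139.2] [-3.1 -0.   1.2]
px [320 212] [ 297  190   49   53 1549] [322.4 214.1] cent [ 460.1 -366.2]
inner notch [ 461.9 -366.8] gap ends [ 433.8 -358.1] [ 445.8 -391.9] px [298 216] [319 238] [324 214]
rect ((457.7904357910156, -368.6809387207031), (62.14332962036133, 54.467281341552734), 68.18324279785156)
.......................................................
.......................................................
....################...................................
....#################..................................
....###########################.#......................
...####################################................
...#######################################.............
...#########################################...........
...##########################################..........
...############################################........
...#############################################.......
...#############################################.......
...#############################################.......
...#############################################
[... 203 characters left out ...]
...##################.......
..............................##################.......
.............................###################.......
..........................########################.....
.........................##########################....
.........................###########################...
.........................##########################....
..........................#########################....
.........................##########################....
..........................########################.....
..............................####################.....
.......................................................
.......................................................
```

Call:
jog_arm(series=[[-0.01,-0.2,0,0,0,0,0.3],[-0.01,-0.39,0,0,0,0,0.3],[-0.01,-0.39,-0.3,0,0,0,0.3],[-0.01,-0.39,-0.6,0,0,0,0.3],[-0.01,-0.39,-0.75,0,0,0,0.3],[-0.01,-0.39,-0.75,0,0,0,0.3],[-0.01,-0.39,-0.75,0,0,0,0.3]])

```text
clock: 27.72
eef_pos: [462.9, -390.6, 49.8]
eef_rot: [-3.14, -0.001, 1.196]
wrist_force: [0.7, -0.2, 0.5]
finger_gap: 66.2
finger_force: 0.0
```

Call:
jog_arm(series=[[0,0,-0.15,0,0,0,0.3],[0,0,-0.3,0,0,0,0.3],[0,0,-0.3,0,0,0,0.3],[0,0,-0.3,0,0,0,0.6],[0,0,-0.3,0,0,0,1],[0,0,-0.3,0,0,0,1],[0,0,-0.3,0,0,0,1],[0,0,-0.3,0,0,0,1]])

```text
clock: 28.38
eef_pos: [463.3, -391.1, 15.1]
eef_rot: [3.141, 0.0, 1.192]
wrist_force: [-0.7, 0.8, 0.1]
finger_gap: 35.8
finger_force: 0.3
```

Call:
jog_arm(series=[[0,0,0,0,0,0,1],[0,0,0,0,0,0,1],[0,0,0.4,0,0,0,1],[0,0,0.8,0,0,0,1],[0,0,1,0,0,0,1],[0,0,1,0,0,0,1]])

```text
clock: 28.88
eef_pos: [465.1, -392.8, 142.1]
eef_rot: [3.131, 0.004, 1.192]
wrist_force: [-0.0, -1.2, -0.1]
finger_gap: 29.9
finger_force: 45.0
```

Call:
jog_arm(series=[[0.2,0.4,0,0,0,0.05,1],[0.46,0.91,0,0,0,0.05,1],[0.46,0.91,0,0,0,0.05,1],[0.46,0.91,0,0,0,0.05,1],[0.46,0.91,0,0,0,0.05,1]])

```text
clock: 29.3
eef_pos: [518.8, -280.0, 133.7]
eef_rot: [-3.141, -0.0, 1.273]
wrist_force: [0.6, -1.5, -0.5]
finger_gap: 30.0
finger_force: 45.0
```

Call:
jog_arm(series=[[0.2,0.4,0,0,0,0.05,1],[0.46,0.91,0,0,0,0.05,1],[0.46,0.91,0,0,0,0.05,1],[0.46,0.91,0,0,0,0.05,1],[0.46,0.91,0,0,0,0.05,1],[0.46,0.91,0,0,0,0.05,1]])

```text
clock: 29.8
eef_pos: [573.0, -173.5, 133.8]
eef_rot: [-3.141, 0.0, 1.348]
wrist_force: [-0.8, -1.0, -2.1]
finger_gap: 29.6
finger_force: 45.0
```

```bash
python3 - <<'E'
from elb import *
c,st=look('w15')
t=manip.camera('top'); np.save('top5.npy',t,allow_pickle=True)
a=cv2.cvtColor(c['frame'],cv2.COLOR_RGB2BGR); 
cv2.imwrite('pics/w15.png',a)
E
```

```text
[ 573.  -173.5  133.8] [-3.1  0.   1.3]
```

View pics/w15.png

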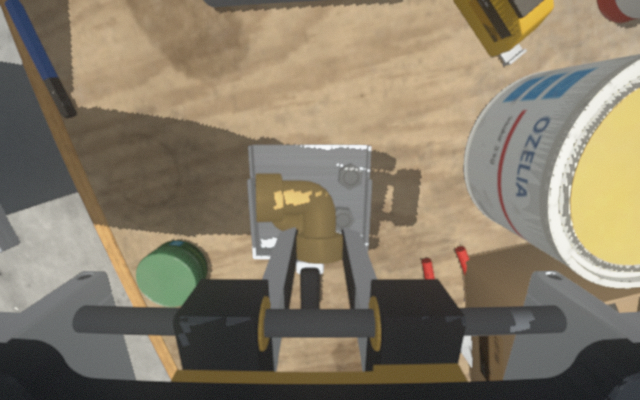

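Nuts sit at (349,175) and (343,216) in the pan. The held elbow hides elbow 1, so I'll check that from the picture taken after its release.

```bash
python3 - <<'E'
from elb import *
c,st=np.load('w13.npy',allow_pickle=True)
o=np.array([564.5,-177]);xs=np.array([.215,.977]);ys=np.array([-.977,.215])
elb(c,st,o-12*xs+26*ys,rad=60,z=19,dbg=False)
E
```

```text
px [332 174] [308 157  28  45 489] [320.6 180. ] cent [ 539.6 -196.4]Traceback (most recent call last):
  File "<stdin>", line 4, in <module>
  File "elb.py", line 10, in elb
    h=cv2.convexHull(ct,returnPoints=False); d=cv2.convexityDefects(ct,h); d=d[np.argmax(d[:,0,3])][0]
                                               ~~~~~~~~~~~~~~~~~~~~^^^^^^
cv2.error: OpenCV(4.12.0) /io/opencv/modules/imgproc/src/convhull.cpp:359: error: (-5:Bad argument) The convex hull indices are not monotonous, which can be in the case when the input contour contains self-intersections in function 'convexityDefects'
```

Call:
jog_arm(series=[[0,0,-0.3,0,0,0,1],[0,0,-0.6,0,0,0,1],[0,0,-0.8,0,0,0,1],[0,0,-0.94,0,0,0,1],[0,0,-0.94,0,0,0,1],[0,0,-0.94,0,0,0,1]])

```text
clock: 30.4
eef_pos: [572.9, -173.5, 21.3]
eef_rot: [-3.141, -0.0, 1.347]
wrist_force: [0.0, 1.2, -0.7]
finger_gap: 30.1
finger_force: 45.0
```

Call:
jog_arm(series=[[0,0,0,0,0,0,0.61],[0,0,0,0,0,0,0.61],[0,0,0,0,0,0,0.61],[0,0,0.3,0,0,0,0.61],[0,0,0.9,0,0,0,0.61],[-0.1,-0.3,1,0,0,0,0.4],[-0.2,-0.8,1,0,0,0,0.4],[-0.2,-0.8,1,0,0,0,0.4]])

```text
clock: 31.07
eef_pos: [549.7, -270.7, 145.1]
eef_rot: [3.137, 0.002, 1.35]
wrist_force: [-0.1, 0.4, -1.3]
finger_gap: 53.6
finger_force: 0.0
```

Call:
jog_arm(series=[[0,0,0.2,0,0,0,0.4],[0,0,0.2,0,0,0,0.4],[0,0,0.2,0,0,0,0.4],[0,0,0.2,0,0,0,0.4]])

```text
clock: 31.4
eef_pos: [549.4, -267.9, 165.3]
eef_rot: [3.142, -0.0, 1.349]
wrist_force: [0.5, 0.1, -0.1]
finger_gap: 56.3
finger_force: 0.0
```

```bash
python3 - <<'E'
from elb import *
c,st=look('w16')
E
```

```text
[ 549.4 -267.9  165.3] [ 3.1 -0.   1.3]
```

View pics/w16.png

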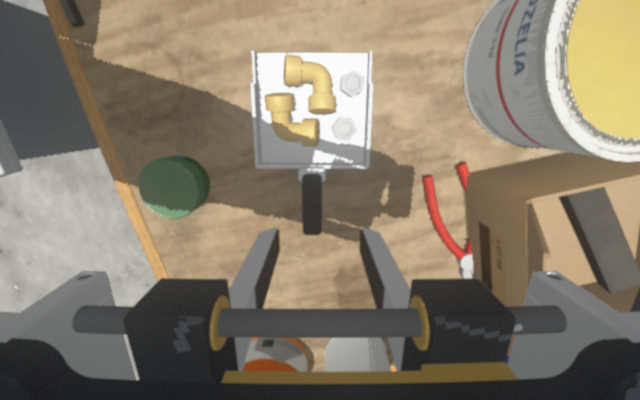

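All four parts are nested in the pan; the handle is at (312,203), from v=172 to 234. Measuring the handle, then grasping.

```bash
python3 - <<'E'
from elb import *
c,st=np.load('w16.npy',allow_pickle=True)
g=c['frame'].mean(2)
for v in (180,190,200,210,220,230): 
    r=np.where(g[v,290:335]<55)[0]+290; print(v,r[0],r[-1],onz(c,(r[0]+r[-1])/2,v,42,st)[:2])
r=np.where(g[160:245,312]<55)[0]+160; print(r[0],r[-1],onz(c,312,r[0]-.5,44,st)[:2],onz(c,312,r[-1]+.5,40,st)[:2])
print(g[160:245:3,312].astype(int))
E
```

```text
Traceback (most recent call last):
IndexError: index 0 is out of bounds for axis 0 with size 0
```

```bash
python3 - <<'E'
from elb import *
c,st=np.load('w16.npy',allow_pickle=True)
g=c['frame'].mean(2)
print(g[160:245:3,312].astype(int)); print(g[200,292:335].astype(int)); print(g[225,292:335].astype(int))
for v in (185,200,220): 
    r=np.where(g[v,296:330]<68)[0]+296; print(v,r[0],r[-1],onz(c,(r[0]+r[-1])/2,v,44,st)[:2])
for v in (172,175,234): print(v,onz(c,312,v,44,st)[:2])
E
```

```text
[176 151 189 190 142  63  63  59  60  56  52  54  51  52  50  53  50  49
  51  49  46  49  46  50  49 128 159 147 152]
[96 95 93 93 89 89 90 93 92 83 70 51 49 53 54 52 54 54 50 53 53 52 55 54
 52 50 51 49 54 68 87 96 98 91 94 93 93 94 92 94 95 95 96]
[139 142 143 147 147 150 148 148 147 141 119  77  54  48  49  54  52  51
  50  49  51  48  51  50  50  48  49  47  54  69  82  89  86  88  89  87
  88  89  92  91  92  95  94]
185 302 320 [ 544.7 -255. ]
200 303 320 [ 541.4 -271.6]
220 303 320 [ 536.  -294.4]
172 [ 549.  -241.4]
175 [ 548.2 -244.5]
234 [ 532.7 -311.1]
```

Call:
jog_arm(series=[[0,0,0.3,-0.1,0.02,0,0.4],[0,0,0.3,-0.2,0.04,0,0.4],[0,0,0.3,-0.3,0.06,0,0.4],[0,0,0.3,-0.3,0.06,0,0.4],[0,0,0.3,-0.3,0.06,0,0.4],[0,0,0.3,-0.3,0.06,0,0.4]])

```text
clock: 31.95
eef_pos: [549.7, -266.9, 200.3]
eef_rot: [3.131, 0.478, 1.35]
wrist_force: [0.3, -0.1, 0.2]
finger_gap: 56.5
finger_force: 0.0
```

```bash
python3 - <<'E'
from h import *
s=manip.read_state(); print(s['joints'],s['eef_pos'],s['eef_rot'])
E
```

```text
[-0.31509882  0.42964641  1.44601302 -0.50265681  1.24775527  0.06175574] [ 549.66658387 -266.86764335  200.30292218] [3.13132365 0.47783142 1.34969958]
```

Call:
jog_arm(series=[[0,0,0,0.1,-0.02,0,0.4],[0,0,0,0.2,-0.04,0,0.4],[-0.044,0.063,0,0.3,-0.06,0,0.4],[-0.044,0.063,0,0.3,-0.06,0,0.4],[-0.044,0.063,0,0.3,-0.06,0,0.4],[-0.044,0.063,0,0.3,-0.06,0,0.4]])

```text
clock: 32.45
eef_pos: [543.7, -262.6, 201.5]
eef_rot: [3.141, 0.0, 1.346]
wrist_force: [0.8, 0.6, 0.1]
finger_gap: 56.3
finger_force: 0.0
```

Call:
jog_arm(series=[[0,0,-0.2,0,0,0,0.5],[0,0,-0.5,0,0,0,0.5],[0,0,-0.8,0,0,0,0.5],[0,0,-1,0,0,0,0.5],[0,0,-1,0,0,0,0.5],[0,0,-1,0,0,0,0.5]])

```text
clock: 32.95
eef_pos: [544.2, -260.4, 81.3]
eef_rot: [-3.14, 0.001, 1.35]
wrist_force: [-0.1, 1.4, 1.0]
finger_gap: 47.0
finger_force: 0.0
```

Down the last 58 mm, then grip at 60 N.

Call:
jog_arm(series=[[0,0,-0.2,0,0,0,0.5],[0,0,-0.4,0,0,0,0.5],[0,0,-0.48,0,0,0,0.5],[0,0,-0.48,0,0,0,0.5],[0,0,-0.48,0,0,0,0.7],[0,0,-0.48,0,0,0,1],[0,0,-0.48,0,0,0,1],[0,0,-0.48,0,0,0,1]], grip_force=60)

```text
clock: 33.62
eef_pos: [544.5, -261.2, 25.1]
eef_rot: [3.14, 0.001, 1.349]
wrist_force: [-2.4, 0.4, 3.4]
finger_gap: 24.1
finger_force: 1.6
```

Call:
jog_arm(series=[[0,0,0,0,0,0,1],[0,0,0,0,0,0,1],[0,0,0,0,0,0,1]])

```text
clock: 33.87
eef_pos: [544.4, -261.2, 25.0]
eef_rot: [3.141, 0.001, 1.349]
wrist_force: [-3.1, 0.0, 7.2]
finger_gap: 21.8
finger_force: 60.0
```

Call:
jog_arm(series=[[0,0,0.03,0,0,0,1],[0,0,0.08,0,0,0,1],[0,0,0.13,0,0,0,1],[0,0,0.18,0,0,0,1],[0,0,0.22,0,0,0,1],[0,0,0.25,0,0,0,1],[0,0,0.25,0,0,0,1],[0,0,0.25,0,0,0,1]])

```text
clock: 34.53
eef_pos: [544.1, -260.9, 53.9]
eef_rot: [3.141, 0.0, 1.349]
wrist_force: [0.4, -0.4, -5.5]
finger_gap: 21.1
finger_force: 59.9
```

```bash
python3 - <<'E'
from elb import *
c,st=look('w17'); print(st['wrist_force'],st['moment'],st['finger_gap'])
g=c['frame'].mean(2)
# front edge / lip rows in the image vs level prediction
T=Ro.from_euler('xyz',st['eef_rot']).as_matrix()
def P(x,y,z): return proj(c,st['eef_pos']+T@np.array([x+84,-y,-(z-23)]),st)
print('pred FL,FR,BL,BR', P(62,64,3),P(62,-64,3),P(-62,64,24),P(-62,-64,24))
hsv=cv2.cvtColor(c['frame'],cv2.COLOR_RGB2HSV); m=((hsv[...,1]<35)&(hsv[...,2]>110)).astype(np.uint8)
k,L,sa,ce=cv2.connectedComponentsWithStats(m)
for i in range(1,k):
    if sa[i,4]>300: print(sa[i],ce[i])
elb(c,st,(565,-177),rad=60,z=60,dbg=False)
E
```

```text
[ 544.1 -260.9   53.9] [3.1 0.  1.3]
[ 0.4 -0.4 -5.5] [-0.5  0.   0. ] 21.149181061501203
pred FL,FR,BL,BR [212.3  10.2] [421.5   9.9] [218.9 213.2] [415.2 213.2]
[  541     0    99   169 11841] [588.2  80.2]
[  206     5   225   302 32286] [327.7 124.6]
[632   8   8 109 597] [636.3  63.3]
[   0  164   90  166 7186] [ 26.7 255.7]
[547 278  84  60 893] [584.8 301.6]
px [319 108] [ 269   48   91   66 3010] [324.9  75.5] cent [ 571.5 -160.2]
inner notch [ 570.2 -153.9] gap ends [ 543.2 -146.7] [ 560.6 -178.3] px [269  62] [313 113] [320  64]
rect ((565.4615478515625, -161.9444122314453), (34.007598876953125, 50.0991096496582), 77.1695327758789)
```

Call:
jog_arm(series=[[0,0,0.08,0,0,0.02,1],[0,0,0.22,0,0,0.026,1],[0,0,0.4,0,0,0.026,1],[0,0,0.6,0,0,0.026,1],[0,0,0.78,0,0,0.026,1],[0,0,0.92,0,0,0.026,1],[0,0,1,0,0,0.026,1],[0,0,1,0,0,0.026,1]])

```text
clock: 35.25
eef_pos: [544.7, -261.3, 175.6]
eef_rot: [3.139, 0.001, 1.39]
wrist_force: [0.3, -0.1, -6.1]
finger_gap: 21.5
finger_force: 60.0
```

Call:
jog_arm(series=[[0.01,0.05,0,0,0,0,1],[0.03,0.15,0,0,0,0,1],[0.06,0.28,0,0,0,0,1],[0.09,0.41,0,0,0,0,1],[0.12,0.54,0,0,0,0,1],[0.15,0.65,0,0,0,0,1],[0.165,0.72,0,0,0,0,1],[0.165,0.72,0,0,0,0,1]])

```text
clock: 35.92
eef_pos: [564.2, -172.5, 173.2]
eef_rot: [-3.141, -0.0, 1.392]
wrist_force: [-0.6, -0.1, -5.7]
finger_gap: 21.6
finger_force: 60.0
```

Call:
jog_arm(series=[[0.01,0.05,0,0,0,0,1],[0.03,0.15,0,0,0,0,1],[0.06,0.28,0,0,0,0,1],[0.09,0.41,0,0,0,0,1],[0.12,0.54,0,0,0,0,1],[0.15,0.65,0,0,0,0,1],[0.165,0.72,0,0,0,0,1],[0.165,0.72,0,0,0,0,1]])

```text
clock: 36.58
eef_pos: [584.0, -86.6, 173.8]
eef_rot: [-3.142, -0.0, 1.391]
wrist_force: [-1.1, -0.6, -5.6]
finger_gap: 21.2
finger_force: 60.0
```

```bash
python3 - <<'E'
from elb import *
c,st=look('w18'); print(st['eef_rot'],st['wrist_force'],st['moment'],st['joints'])
a=cv2.cvtColor(c['frame'],cv2.COLOR_RGB2BGR)
s=manip.camera('scene'); b=cv2.cvtColor(s['frame'],cv2.COLOR_RGB2BGR)[120:280,180:400]
cv2.imwrite('pics/w18b.png',np.vstack([cv2.resize(a,None,fx=.9,fy=.9)[:300],cv2.resize(b,(412,300))[:, :].repeat(1,0) if False else np.pad(cv2.resize(b,(412,300)),((0,0),(0,164),(0,0)))]))
cen=np.array([620.2,109.7]);ey=np.array([.181,.983])
for th in (0,15,30,40,50,55):
    t=np.radians(th); E=np.array([-55,130]); xs=np.array([np.cos(t),-np.sin(t)]); zs=np.array([np.sin(t),np.cos(t)])
    p=E-148*xs+25*zs; w=np.append(cen+ey*p[0],p[1]); print(th,w,(w-st['eef_pos'])/120)
E
```

```text
[584.  -86.6 173.8] [-3.1 -0.   1.4]
[-3.1 -0.   1.4] [-1.1 -0.6 -5.6] [-0.4 -0.  -0. ] [-0.2  0.4  1.4  0.   1.3 -0. ]
0 [583.5 -89.8 155. ] [-0.  -0.  -0.2]
15 [585.5 -78.5 192.5] [0.  0.1 0.2]
30 [589.3 -58.1 225.7] [0.  0.2 0.4]
40 [592.6 -40.  244.3] [0.1 0.4 0.6]
50 [596.5 -19.1 259.4] [0.1 0.6 0.7]
55 [598.6  -7.7 265.6] [0.1 0.7 0.8]
```

View pics/w18b.png

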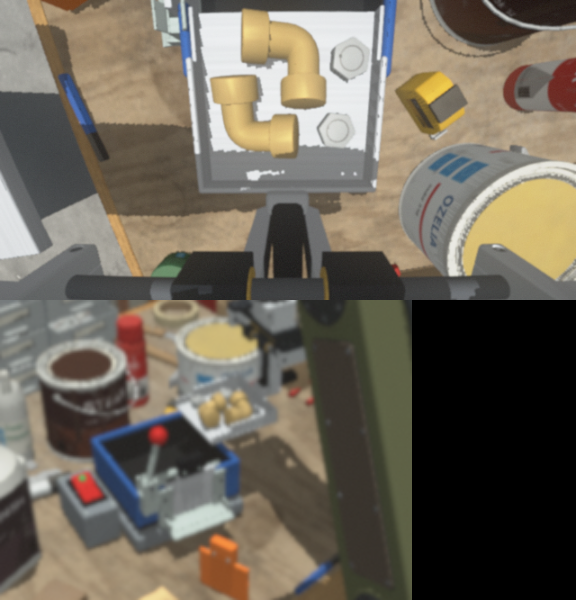

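The composite shows all four parts in the scoop and its open edge centred over the trough, clear of the knob. Tipping.

Call:
jog_arm(series=[[0,0.01,0,-0.055,0.01,0,1],[0,0.01,0.02,-0.082,0.015,0,1],[0.01,0.04,0.09,-0.123,0.023,0,1],[0.012,0.068,0.156,-0.164,0.03,0,1],[0.02,0.105,0.23,-0.2,0.037,0,1],[0.027,0.145,0.3,-0.24,0.044,0,1],[0.044,0.238,0.433,-0.328,0.06,0,1],[0.044,0.238,0.433,-0.328,0.06,0,1]])

```text
clock: 37.35
eef_pos: [589.8, -57.8, 227.5]
eef_rot: [3.139, 0.53, 1.39]
wrist_force: [0.4, 1.6, -5.2]
finger_gap: 21.7
finger_force: 60.0
```

Call:
jog_arm(series=[[0.007,0.036,0.042,-0.027,0.005,0,1],[0.014,0.073,0.083,-0.055,0.01,0,1],[0.014,0.073,0.083,-0.055,0.01,0,1],[0.021,0.112,0.12,-0.082,0.015,0,1],[0.028,0.151,0.155,-0.109,0.02,0,1],[0.028,0.151,0.155,-0.109,0.02,0,1],[0.044,0.236,0.222,-0.164,0.03,0,1],[0.044,0.236,0.222,-0.164,0.03,0,1]])

```text
clock: 38.02
eef_pos: [594.4, -30.6, 252.1]
eef_rot: [-3.14, 0.787, 1.391]
wrist_force: [-0.0, 0.4, -3.7]
finger_gap: 21.4
finger_force: 60.0
```

```bash
python3 - <<'E'
from h import *
np.set_printoptions(precision=3,suppress=True)
s=manip.read_state(); print(s['joints'],s['eef_pos'],s['eef_rot'],s['wrist_force'],s['moment'])
E
```

```text
[ 0.181  0.546  1.265 -0.726  1.647  0.424] [594.395 -30.577 252.109] [-3.14   0.787  1.391] [-0.016  0.423 -3.675] [ 0.589 -0.158 -0.017]
```

Call:
jog_arm(series=[[0.017,0.09,0.06,-0.055,0.01,0,1],[0.034,0.184,0.111,-0.109,0.02,0,1],[0.034,0.184,0.111,-0.109,0.02,0,1],[0.034,0.184,0.111,-0.109,0.02,0,1],[0.034,0.184,0.111,-0.109,0.02,0,1],[0.034,0.184,0.111,-0.109,0.02,0,1],[0.034,0.184,0.111,-0.109,0.02,0,1],[0.034,0.184,0.111,-0.109,0.02,0,1]])

```text
clock: 38.68
eef_pos: [598.3, -9.9, 266.1]
eef_rot: [3.141, 0.958, 1.388]
wrist_force: [-0.6, -0.3, -2.7]
finger_gap: 21.7
finger_force: 60.0
```

```bash
python3 - <<'E'
from elb import *
c,st=look('w19'); print(st['wrist_force'],st['moment'])
for n in ('top',):
    t=manip.camera(n); np.save('top6.npy',t,allow_pickle=True)
    hsv=cv2.cvtColor(t['frame'],cv2.COLOR_RGB2HSV); H,S,V=[hsv[...,i].astype(int) for i in range(3)]
    m=((H>13)&(H<32)&(S>80)&(V>50)); m2=(S<60)&(V>90)
    print('brass in trough',m[150:205,252:315].sum(),'nutlike',m2[150:205,255:312].sum())
# brass in the wrist image
hsv=cv2.cvtColor(c['frame'],cv2.COLOR_RGB2HSV); H,S,V=[hsv[...,i].astype(int) for i in range(3)]
k,L,sa,ce=cv2.connectedComponentsWithStats(((H>15)&(H<30)&(S>120)&(V>60)).astype(np.uint8))
for i in range(1,k):
    if sa[i,4]>100: print(sa[i],ce[i],onz(c,*ce[i],70,st))
E
```

```text
[598.3  -9.9 266.1] [3.1 1.  1.4]
[-0.6 -0.3 -2.7] [ 0.6 -0.2 -0. ]
brass in trough 316 nutlike 1058
[480   0  49  22 603] [499.2   7. ] [754.7 -13.5  70. ]
[274 297   9  54 267] [277.1 325.1] [1334.9 2283.5   70. ]
[357 297   9  54 256] [361.1 325.9] [ 728.5 2344.    70. ]
[ 156  364  295   20 4022] [317.1 375.5] [ 802.4 1057.9   70. ]
```

Call:
jog_arm(series=[[0,0,0,0,0,0,1],[-0.017,-0.09,-0.06,0.055,-0.01,0,1],[-0.034,-0.184,-0.111,0.109,-0.02,0,1],[-0.05,-0.27,-0.18,0.164,-0.03,0,1],[-0.065,-0.34,-0.25,0.22,-0.04,0,1],[-0.078,-0.42,-0.333,0.273,-0.05,0,1],[-0.078,-0.42,-0.333,0.273,-0.05,0,1]])

```text
clock: 39.37
eef_pos: [588.5, -62.2, 225.9]
eef_rot: [3.14, 0.519, 1.386]
wrist_force: [1.0, -0.5, -2.7]
finger_gap: 21.1
finger_force: 60.0
```

Call:
jog_arm(series=[[-0.01,-0.06,-0.08,0.06,-0.01,0,1],[-0.02,-0.12,-0.16,0.13,-0.02,0,1],[-0.03,-0.17,-0.25,0.2,-0.035,0,1],[-0.04,-0.21,-0.35,0.27,-0.05,0,1],[-0.044,-0.238,-0.4,0.328,-0.06,0,1],[-0.044,-0.238,-0.4,0.328,-0.06,0,1],[-0.044,-0.238,-0.4,0.328,-0.06,0,1],[-0.044,-0.238,-0.4,0.328,-0.06,0,1]])

```text
clock: 40.03
eef_pos: [583.9, -87.7, 178.0]
eef_rot: [-3.141, 0.003, 1.391]
wrist_force: [-0.4, 1.4, -2.0]
finger_gap: 21.8
finger_force: 60.0
```

Call:
jog_arm(series=[[-0.06,-0.3,0,0,0,0,1],[-0.12,-0.6,0,0,0,0,1],[-0.165,-0.85,0,0,0,0,1],[-0.165,-0.85,0,0,0,0,1],[-0.165,-0.85,0,0,0,0,1],[-0.165,-0.85,0,0,0,0,1]])

```text
clock: 40.53
eef_pos: [564.4, -189.0, 178.0]
eef_rot: [-3.141, 0.001, 1.391]
wrist_force: [0.1, 0.2, -2.6]
finger_gap: 21.9
finger_force: 60.0
```

```bash
python3 - <<'E'
from elb import *
f=[]
for i in range(6): st=manip.read_state(); c=manip.camera('wrist'); f.append(st['wrist_force'][2])
np.save('w20.npy',(c,st),allow_pickle=True); save(c,'w20'); print(f,st['moment'],st['eef_pos'],st['eef_rot'])
t=manip.camera('top'); np.save('top7.npy',t,allow_pickle=True); save(t,'top7')
c0=np.load('top3.npy',allow_pickle=True).item()
d=np.abs(t['frame'].astype(int)-c0['frame'].astype(int)).sum(2)
hsv=cv2.cvtColor(t['frame'],cv2.COLOR_RGB2HSV)
print('trough region gray (top):')
g=t['frame'].mean(2)
for r in range(146,208,2): print(' '.join('%3d'%q for q in g[r,252:318:2]))
E
```

```text
[np.float64(-2.6380377538523967), np.float64(-2.2275413084623756), np.float64(-2.3322599542064104), np.float64(-1.759211549895177), np.float64(-2.5548107805049183), np.float64(-2.4464970166239635)] [-0.3 -0.   0. ] [ 564.2 -189.2  177.9] [3.1 0.  1.4]
trough region gray (top):
180 178 154 140  90  45  45  51  54  61  82  96 104 120 127 137 137 138 146 142 148 157 152 156 177 187 182 182 185 176 167 157 169
190 170 151 134  75  44  47  43  43  45  44  44  44  49  55  62  84  93 106 120 132 137 139 143 145 145 152 168 165 165 170 155 163
223 179 132 132  55  48  52  53  54  50  50  46  44  44  44  45  44  44  45  50  55  62  82  97 107 121 129 139 140 145 146 137 146
199 142 120 124  50  50  53  57  59  58  58  57  57  54  53  51  48  46  45  45  45  44  45  46  47  51  57  66  84  96 108 124 141
191 131 128 106  47  49  53  57  59  58  57  59  79 104  85  70  60  57  57  55  53  51  51  46  45  46  46  46  46  47  47  86 138
173 112 136  91  44  52  54  57  57  56  58  71 198 231 221 200  72  57  57  58  58  59  59  59  56  55  53  52  51  48  49 107 135
182 102 134  77  44  52  55  5
[... 2569 characters left out ...]
  59  59  60  57  64 138 105 128 153 185
164 130 104  99 113 134 193 210 165  67  71  65  60  57  58  56  58  59  59  58  58  58  59  59  58  60  55  72 138 115 128 152 178
206 184 184 150 141 148 233 249 227  82  79  78  77  75  70  66  53  58  59 136 112  85  80  60  59  61  57 111 137 109 134 160 166
142 213 131 156 197 159 160 132 126  85  67  61  68  72  78  73 192 180 120 161 182 205 199 111  94  76  64 113 135 101 152 168 162
147 127 112 150 221 173 172 118 175 149 148 113  89  72 105  63 209 235 241 251 175 176 147 136 137 139 139 138 124 129 147 168 159
165 171 154 144 146 215 228 216 242 248 247 243 233 224 211 183 141 141 143 155 173 244 213  85  85  98 108 113  98 149 134 147 139
```

Two elbows and two nuts show plainly in the trough, and the scoop weighs what an empty one should. Setting it down at its old place.

Call:
jog_arm(series=[[-0.08,-0.3,0,0,0,0,1],[-0.165,-0.6,-0.2,0,0,0,1],[-0.165,-0.6,-0.5,0,0,0,1],[-0.165,-0.6,-0.8,0,0,0,1],[-0.165,-0.6,-1,0,0,0,1],[-0.165,-0.6,-1,0,0,0,1],[-0.165,-0.6,-1,0,0,0,1]])

```text
clock: 41.47
eef_pos: [544.0, -261.9, 57.6]
eef_rot: [-3.14, -0.001, 1.39]
wrist_force: [0.6, -0.2, -1.3]
finger_gap: 21.5
finger_force: 60.0
```

Call:
jog_arm(series=[[0,0,-0.08,0,0,0,1],[0,0,-0.15,0,0,0,1],[0,0,-0.21,0,0,0,1],[0,0,-0.26,0,0,0,1],[0,0,-0.26,0,0,0,1],[0,0,-0.26,0,0,0,1]])

```text
clock: 41.97
eef_pos: [544.1, -262.1, 26.5]
eef_rot: [-3.141, -0.0, 1.39]
wrist_force: [0.1, 0.0, -2.9]
finger_gap: 21.4
finger_force: 60.0
```

Call:
jog_arm(series=[[0,0,-0.01,0,0,0,1],[0,0,-0.015,0,0,0,1],[0,0,-0.02,0,0,0,1],[0,0,-0.02,0,0,0,1]])

```text
clock: 42.3
eef_pos: [544.4, -262.3, 25.0]
eef_rot: [3.141, 0.0, 1.39]
wrist_force: [-2.9, 0.9, 3.8]
finger_gap: 21.6
finger_force: 60.0
```

Call:
jog_arm(series=[[0,0,0,0,0,0,0.6],[0,0,0,0,0,0,0.6],[0,0,0,0,0,0,0.6],[0,0,0.2,0,0,0,0.6],[0,0,0.6,0,0,0,0.6],[0,0,1,0,0,0,0.6],[0,0,1,0,0,0,0.6],[0,0,1,0,0,0,0.6]], grip_force=30)

```text
clock: 42.97
eef_pos: [545.6, -262.9, 148.5]
eef_rot: [3.135, 0.002, 1.39]
wrist_force: [0.8, 0.1, -0.3]
finger_gap: 37.5
finger_force: 0.0
```

```bash
python3 - <<'E'
from elb import *
for n in ('w1','w3','w5','w6'):
    c,st=np.load(n+'.npy',allow_pickle=True)
    hsv=cv2.cvtColor(c['frame'],cv2.COLOR_RGB2HSV); H,S,V=[hsv[...,i].astype(int) for i in range(3)]
    m=(H>40)&(H<85)&(S>90)&(V>120)
    p=proj(c,np.array([674,238,90]),st).astype(int); M=np.zeros_like(m); M[max(0,p[1]-25):p[1]+25,p[0]-25:p[0]+25]=m[max(0,p[1]-25):p[1]+25,p[0]-25:p[0]+25]
    q=np.argwhere(M)[:,::-1].mean(0)
    R=(((H<6)|(H>174))&(S>170)); x,y=p; RR=np.zeros(R.shape,bool); RR[max(0,y-35):y+35,x-60:x+40]=R[max(0,y-35):y+35,x-60:x+40]; RR|=M
    k,L,sa,ce=cv2.connectedComponentsWithStats(RR.astype(np.uint8)); i=1+np.argmax(sa[1:,4])
    r=cv2.minAreaRect(np.argwhere(L==i)[:,::-1].astype(np.float32))
    print(n,q,onz(c,*q,90,st)[:2],'rocker',onz(c,*r[0],86,st)[:2],r[1])
# scoop levelness/position from the wrist view
c,st=look('w21'); 
T=Ro.from_euler('xyz',st['eef_rot']).as_matrix(); print(st['wrist_force'])
E
```

```text
w1 [537.8 111. ] [674.5 237.1] rocker [642.9 247.3] (73.29782104492188, 41.36786651611328)
w3 [455.7  68.2] [673.8 237.2] rocker [656.2 240.4] (52.0, 29.0)
w5 [421.2  73.3] [674.4 237.3] rocker [658. 240.] (28.620168685913086, 52.590431213378906)
w6 [393.9  96.6] [674.1 237.4] rocker [658.1 239.9] (24.0, 44.0)
[ 545.6 -262.9  148.5] [3.1 0.  1.4]
[ 0.8  0.1 -0.3]
```

Call:
jog_arm(series=[[0,0,0.3,0,0,0,1],[0,0.2,0.6,0,0,0,1],[0.1,0.6,0.95,0,0,0,1],[0.1,0.9,0.95,0,0,0,1],[0.1,0.9,0.95,0,0,0,1],[0.1,0.9,0.95,0,0,0,1]])

```text
clock: 43.52
eef_pos: [556.5, -151.4, 257.8]
eef_rot: [-3.141, -0.0, 1.393]
wrist_force: [-0.5, 0.1, -0.6]
finger_gap: 1.9
finger_force: 0.0
```

Call:
jog_arm(series=[[0.25,0.9,0,0,0,0,1],[0.25,0.9,0,0,0,0,1],[0.25,0.9,0,0,0,0,1],[0.25,0.9,0,0,0,0,1]])

```text
clock: 43.85
eef_pos: [586.6, -42.8, 255.6]
eef_rot: [-3.138, -0.0, 1.393]
wrist_force: [-0.3, -0.5, -0.3]
finger_gap: 0.9
finger_force: 0.0
```

Call:
jog_arm(series=[[0.25,0.9,0,0,0,0,1],[0.25,0.9,0,0,0,0,1],[0.25,0.9,0,0,0,0,1],[0.25,0.9,0,0,0,0,1]])

```text
clock: 44.18
eef_pos: [616.6, 65.0, 255.3]
eef_rot: [-3.138, 0.0, 1.393]
wrist_force: [-0.8, 0.3, -0.7]
finger_gap: 0.6
finger_force: 0.0
```

Call:
jog_arm(series=[[0.25,0.9,0,0,0,0,1],[0.25,0.9,0,0,0,0,1],[0.25,0.9,0,0,0,0,1],[0.25,0.9,0,0,0,0,1]])

```text
clock: 44.52
eef_pos: [646.6, 172.8, 255.0]
eef_rot: [-3.138, 0.001, 1.393]
wrist_force: [0.5, 0.2, -0.9]
finger_gap: 0.4
finger_force: 0.0
```

Call:
jog_arm(series=[[0.25,0.55,0,0,0,0,1],[0.25,0.55,0,0,0,0,1],[0.25,0.55,0,0,0,0,1],[0.25,0.55,0,0,0,0,1]])

```text
clock: 44.85
eef_pos: [676.6, 234.9, 255.1]
eef_rot: [-3.138, 0.002, 1.39]
wrist_force: [-0.7, -0.6, -0.0]
finger_gap: 0.6
finger_force: 0.0
```

Call:
jog_arm(series=[[0,0.01,-0.3,0,0,0,1],[0,0.01,-0.6,0,0,0,1],[0,0.01,-0.9,0,0,0,1],[0,0.01,-1,0,0,0,1],[0,0.01,-1,0,0,0,1],[0,0.01,-1,0,0,0,1]])

```text
clock: 45.35
eef_pos: [676.7, 235.9, 139.5]
eef_rot: [3.141, -0.0, 1.389]
wrist_force: [-0.2, 0.1, 0.5]
finger_gap: 0.9
finger_force: 0.0
```

```bash
python3 - <<'E'
from elb import *
st=manip.read_state(); print(st['eef_pos'],st['joints'])
t=manip.camera('top'); np.save('top8.npy',t,allow_pickle=True)
for n in ('top3','top8'):
    c=np.load(n+'.npy',allow_pickle=True).item()
    hsv=cv2.cvtColor(c['frame'],cv2.COLOR_RGB2HSV); H,S,V=[hsv[...,i].astype(int) for i in range(3)]
    m=np.zeros(S.shape,np.uint8); m[160:230,340:404]=((S<40)&(V>150))[160:230,340:404]
    k,L,sa,ce=cv2.connectedComponentsWithStats(m); i=1+np.argmax(sa[1:,4]); print(n,sa[i],ce[i],onz(c,*ce[i],5))
s=manip.camera('scene'); np.save('scene2.npy',s,allow_pickle=True); save(s,'scene2')
E
```

```text
[676.7 235.9 139.5] [ 0.3  0.7  1.  -0.   1.4  0.5]
top3 [ 352  174   47   47 1645] [374.9 196.6] [ 563.3 -180.2    5. ]
top8 [ 353  175   46   45 1644] [375.1 197.2] [ 561.3 -180.9    5. ]
```

Call:
jog_arm(series=[[0,0,-0.2,0,0,0,1],[0,0,-0.3,0,0,0,1],[0,0,-0.33,0,0,0,1],[0,0,-0.36,0,0,0,1],[0,0,-0.36,0,0,0,1]])

```text
clock: 45.87
eef_pos: [676.3, 237.1, 95.4]
eef_rot: [3.141, -0.0, 1.39]
wrist_force: [-0.1, -0.4, 0.2]
finger_gap: 0.6
finger_force: 0.0
```

Call:
jog_arm(series=[[0,0,-0.015,0,0,0,1],[0,0,-0.03,0,0,0,1],[0,0,-0.03,0,0,0,1]])

```text
clock: 46.12
eef_pos: [676.1, 237.1, 91.5]
eef_rot: [3.142, -0.0, 1.39]
wrist_force: [-0.9, 0.2, -1.0]
finger_gap: 0.8
finger_force: 0.0
```

Call:
jog_arm(series=[[0,0,-0.01,0,0,0,1],[0,0,-0.02,0,0,0,1],[0,0,-0.02,0,0,0,1]])

```text
clock: 46.37
eef_pos: [676.4, 237.2, 90.8]
eef_rot: [3.14, -0.001, 1.39]
wrist_force: [-5.3, -1.2, 11.9]
finger_gap: 0.4
finger_force: 5.1
```

Call:
jog_arm(series=[[0,0,0.4,0,0,0,1],[0,0,0.8,0,0,0,1],[0,0,1,0,0,0,1],[0,0,1,0,0,0,1],[0,0,1,0,0,0,1]])

```text
clock: 46.78
eef_pos: [676.8, 237.3, 211.8]
eef_rot: [3.137, -0.002, 1.39]
wrist_force: [0.1, 0.0, 0.1]
finger_gap: 0.4
finger_force: 0.0
```

Call:
jog_arm(series=[[-0.2,-0.5,0.6,0,0,0,1],[-0.3,-1,0.6,0,0,0,1],[-0.3,-1,0.6,0,0,0,1],[-0.3,-1,0.6,0,0,0,1],[-0.3,-1,0.6,0,0,0,1],[-0.3,-1,0.6,0,0,0,1]])

```text
clock: 47.28
eef_pos: [640.0, 116.3, 280.3]
eef_rot: [-3.141, 0.0, 1.388]
wrist_force: [0.2, 0.7, -1.1]
finger_gap: 0.3
finger_force: 0.0
```

```bash
python3 - <<'E'
from elb import *
c,st=look('w22')
ex=np.array([.9835,-.181])
for n in ('w3','w5','w22'):
    c,st=np.load(n+'.npy',allow_pickle=True)
    vals=[]
    for d in (-24,-18,-12,-6,6,12,24):
        p=proj(c,np.append(np.array([657,240.3])+ex*d,86),st).astype(int); vals.append(c['frame'][p[1]-1:p[1]+2,p[0]-1:p[0]+2].mean((0,1)).astype(int).tolist())
    print(n,vals)
    hsv=cv2.cvtColor(c['frame'],cv2.COLOR_RGB2HSV); H,S,V=[hsv[...,i].astype(int) for i in range(3)]
    m=(H>40)&(H<85)&(S>90)&(V>100); p=proj(c,np.array([674,238,86]),st).astype(int)
    q=np.argwhere(m[p[1]-20:p[1]+20,p[0]-20:p[0]+20])[:,::-1].mean(0)+p-20
    # height of dot assuming its xy = (674.2,237.3)
    print(q,[(z,proj(c,np.array([674.2,237.3,z]),st).round(1)) for z in (82,90)])
E
```

```text
[640.  116.3 280.3] [-3.1  0.   1.4]
w3 [[255, 104, 95], [254, 100, 91], [254, 98, 88], [254, 95, 86], [254, 99, 90], [254, 114, 95], [150, 253, 176]]
[455.7  68.2] [(82, array([452.9,  69.2])), (90, array([456. ,  68.1]))]
w5 [[254, 101, 93], [254, 100, 91], [254, 97, 89], [253, 94, 86], [252, 85, 78], [241, 145, 101], [174, 243, 159]]
[421.2  73.3] [(82, array([418.6,  74.3])), (90, array([421. ,  73.3]))]
w22 [[217, 69, 64], [241, 69, 61], [241, 68, 62], [241, 68, 61], [249, 82, 74], [249, 81, 73], [98, 224, 121]]
[330.9  81.2] [(82, array([327.6,  81.4])), (90, array([327.8,  80.6]))]
```

```bash
python3 - <<'E'
from elb import *
a=np.load('scene.npy',allow_pickle=True).item(); b=manip.camera('scene')
for n,c in (('before',a),('after',b)):
    hsv=cv2.cvtColor(c['frame'],cv2.COLOR_RGB2HSV); H,S,V=[hsv[...,i].astype(int) for i in range(3)]
    p=proj(c,np.array([657,240.3,86])).astype(int); m=((H<6)|(H>174))&(S>150); g=(H>40)&(H<85)&(S>80)
    w=lambda M:(np.argwhere(M[p[1]-14:p[1]+14,p[0]-18:p[0]+18])[:,::-1].mean(0)+p-[18,14],M[p[1]-14:p[1]+14,p[0]-18:p[0]+18].sum())
    print(n,p,'red',w(m),'green',w(g),'dot pred 90/82',proj(c,np.array([674.2,237.3,90])),proj(c,np.array([677,237,82])))
    for r in range(p[1]-9,p[1]+10,2): print([tuple(q) for q in c['frame'][r,p[0]-10:p[0]+11:3].tolist()])
c,st=np.load('w22.npy',allow_pickle=True)
for n,X in (('knob',(539,177.5,222)),('grip',(529.6,126.4,164))): 
    q=proj(c,np.array(X),st).astype(int); print(n,q,c['frame'][q[1],q[0]] if (0<=q[0]<640 and 0<=q[1]<400) else None)
E
```

```text
before [226 218] red (array([229.2, 217.1]), np.int64(203)) green (array([223.5, 214.5]), np.int64(4)) dot pred 90/82 [224.2 213.9] [224.  215.5]
[(156, 140, 117), (162, 144, 121), (161, 145, 123), (168, 155, 136), (161, 149, 130), (115, 68, 73), (185, 50, 46)]
[(127, 117, 103), (155, 142, 125), (159, 139, 130), (177, 122, 117), (151, 127, 120), (100, 70, 67), (152, 45, 41)]
[(128, 129, 129), (174, 118, 114), (165, 126, 94), (175, 113, 75), (169, 90, 88), (100, 96, 95), (104, 42, 45)]
[(118, 117, 118), (196, 68, 65), (157, 131, 78), (151, 128, 76), (198, 64, 60), (113, 108, 111), (65, 58, 67)]
[(77, 78, 79), (164, 50, 46), (202, 73, 57), (202, 74, 57), (212, 59, 55), (125, 86, 86), (86, 91, 94)]
[(105, 109, 112), (113, 47, 44), (213, 60, 55), (210, 58, 53), (212, 57, 52), (162, 58, 56), (105, 109, 111)]
[(129, 136, 139), (78, 64, 64), (188, 55, 51), (213, 55, 51), (213, 55, 51), (203, 55, 51), (106, 85, 85)]
[(125, 132, 134), (103, 107, 109), (146, 50, 48), (212, 56, 51), (212, 55, 51), (208, 54, 50), (133, 55, 53)]
[(101, 105, 107), (128, 135, 138), (95, 61, 61), (199, 53, 49), (197
[... 740 characters left out ...]
]
[(85, 81, 82), (184, 54, 50), (174, 101, 64), (189, 86, 58), (201, 55, 51), (124, 88, 89), (89, 93, 97)]
[(108, 112, 115), (143, 49, 46), (205, 58, 52), (206, 57, 52), (202, 53, 50), (181, 61, 59), (129, 112, 114)]
[(133, 139, 142), (90, 66, 66), (176, 52, 48), (202, 55, 50), (200, 55, 51), (190, 54, 50), (135, 88, 89)]
[(128, 135, 137), (106, 111, 112), (115, 49, 47), (184, 52, 48), (164, 48, 43), (132, 44, 40), (81, 52, 51)]
[(104, 109, 111), (132, 139, 142), (71, 63, 63), (125, 42, 39), (93, 38, 36), (57, 40, 39), (46, 45, 44)]
[(84, 88, 88), (131, 138, 141), (100, 105, 107), (55, 41, 39), (46, 43, 42), (62, 63, 64), (97, 101, 104)]
knob [186 167] [238  67  56]
grip [217 205] [52 46 42]
```

The dot has dropped about 2 px in the scene view, and the shading of the two rocker halves has swapped. The knob and gate grip are at their shut and home positions.

```bash
python3 -c "
from cell import manip
print(manip.sign_off())"
```

```text
the job is handed in; nothing more can be done
None
```

The job is handed in, though the hand-in returned no verdict. By my checks the gate is home, the catch is shut, both elbows and both nuts are in the trough, the empty scoop is flat on the bench, and the rocker reads as on from the camera views.

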